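# Mark a batch of oak blocks in a leaf jig with sprung punches

## Task

Mark the oak blocks: swing the marking jig's hinged leaf up and over until it stays open by itself, lay each block in a bay of its own, shut the leaf on them and knock the brass striking head right down with the mallet. Then open the leaf again so that it stays open by itself, put all the marked blocks in the blue bin and the mallet back on its rubber mat, and leave the leaf open. Do not disturb the other things on the bench.

Things in the scene. Friction and masses are not known exactly. Their poses are not given: they have to be found in the camera images.
- jig: the marking jig, fixed to the bench: an 18 mm plywood base 210 x 230 mm with three bays side by side and a hinged metal leaf over them. Origin on the bench under the middle of the middle bay; its x points from the handle side to the hinge side, its y along the row of bays (and along the hinge), z up. Base from x -88 to +122 mm, y -115 to +115 mm. Two stop posts, 128 mm tall, stand behind the hinge at x +115 mm
- leaf (a joint): hinge of the leaf, rad: 0 = shut and lying level over the bays, grows as it is swung up and over away from the bays, 1.85 = resting open against its stops. The leaf with all it carries weighs 0.55 kg; it falls shut from below about 1.4 rad and falls open, to stay there, from above about 1.5. The leaf is a plate 146 x 216 x 10 mm, its underside 59 mm above the bench when shut (3 mm above a block in a bay)
- leaf_hinge (a point): middle of the hinge line, 78 mm in jig x from the jig's origin and 62 mm above the bench; the hinge line runs along jig y
- leaf_handle (a point): middle of the red round grip bar of the leaf: 14 mm thick, 110 mm long along jig y, held at its ends, 193 mm from the hinge line in the plane of the leaf, with a 47 mm gap between the bar's middle line and the edge of the plate. 62 mm above the bench when the leaf is shut
- punch (a joint): the gang of three sprung centre punches in the leaf, m: 0 = up, grows as it is driven towards the bays, 0.012 = right down. The spring needs about 2 N to start it and 9 N to hold it right down; it springs back up by itself
- punch_head (a point): middle of the top face of the brass striking head, 34 mm across, which drives all three punches. With the leaf shut it is over the middle of the middle bay, 117 mm above the bench, facing straight up; it stands 32 mm over the underside of a steel crossbar 170 mm long (along jig y), 24 mm wide and 10 mm thick, which lies 23 mm above the hinge line level
- mallet: mallet with a black and orange round head, 58 mm across and 80 mm from face to face, and a wooden handle. Origin at the middle of the head; its z is the line through the two faces (each face 40 mm from the origin), its x points along the handle. Handle 24 mm wide (y) and 28 mm deep (z), reaching to 190 mm from the origin. 0.45 kg, balancing about 20 mm from the origin along the handle. It stands at the start on one face on the rubber mat, handle level
- mat: black rubber mat 130 (x) x 240 (y) x 4 mm, fixed on the bench, where the mallet belongs. Origin at the middle of its underside
- bin: open blue storage bin, fixed on the bench: 200 (x) x 180 (y) mm outside, walls 4 mm thick and 65 mm high, the front wall (towards -x) 42 mm high, floor 4 mm thick. Origin at the middle of its underside
- bay0 (a point): left bay (seen from the handle side): the point on the base's top, 18 mm above the bench, under the middle of a block lying in it. The bay is 47 mm wide (jig y) and 109 mm long (jig x), bounded by locators and end stops 12 mm high; along the middle 46 mm of its length the sides are open for fingers. Bays are 72 mm apart
- bay1 (a point): middle bay (seen from the handle side): the point on the base's top, 18 mm above the bench, under the middle of a block lying in it. The bay is 47 mm wide (jig y) and 109 mm long (jig x), bounded by locators and end stops 12 mm high; along the middle 46 mm of its length the sides are open for fingers. Bays are 72 mm apart
- bay2 (a point): right bay (seen from the handle side): the point on the base's top, 18 mm above the bench, under the middle of a block lying in it. The bay is 47 mm wide (jig y) and 109 mm long (jig x), bounded by locators and end stops 12 mm high; along the middle 46 mm of its length the sides are open for fingers. Bays are 72 mm apart
- block0: pale oak block 100 x 38 x 38 mm, 0.1 kg, lying on the bench at the start; absent in some runs. Origin at its middle, x along its length
- block1: pale oak block 100 x 38 x 38 mm, 0.1 kg, lying on the bench at the start; absent in some runs. Origin at its middle, x along its length
- block2: pale oak block 100 x 38 x 38 mm, 0.1 kg, lying on the bench at the start; absent in some runs. Origin at its middle, x along its length
- block3: pale oak block 100 x 38 x 38 mm, 0.1 kg, lying on the bench at the start; absent in some runs. Origin at its middle, x along its length
- glue: white glue bottle with an orange cap, 68 mm across, 190 mm tall; not part of the job. Origin at its underside
- tin: round green tin of wax, 84 mm across, 60 mm tall; not part of the job. Origin at its underside
- tape: yellow tape measure, 72 x 40 x 66 mm, standing; not part of the job. Origin at its underside
- square: try square lying flat: dark wooden stock 24 x 115 x 18 mm with a steel blade 150 x 30 x 4 mm; not part of the job. Origin at its underside
- driver: screwdriver with a yellow handle, 220 mm long, lying flat; not part of the job. Origin on its line, at its underside
- offcut: dark wood offcut, 70 x 120 x 24 mm; not part of the job. Origin at its underside
- dish: empty steel dish for screws, 80 mm across, 32 mm tall; not part of the job. Origin at its underside
Not all that is in view belongs to the job. What is shaped like the block1 but purple or turquoise is not meant.

How it is judged:
By the outcome, as a careful person would: the job done as asked, in the order asked, and still so for the second after the job is handed in, with the robot touching nothing.
Of block0, block1, block2, block3 only 2 to 3 are there at a start; the rules pass over those that are not, and their reading is None.
At some moment in a run one of block0, block1, block2, block3 may be knocked a few centimetres aside while the robot is not near it.
It also fails if it takes over 210 s, if anything falls off the work surface, if the arm or the gripper's body presses on something with over 40 N, if the wrist force passes 120 N, or if a joint passes its speed limit or range.

## Robot

A 6-joint arm with a two-finger parallel gripper is mounted at the origin on the work surface. World frame = base frame: x ahead of the robot, y to its left, z up, the work surface at z = 0. Lengths are in m, angles in rad, forces in N, time in s.
With the tool pointing down it reaches from about 0.3 to 0.775 m from the base axis. Payload 14.6 kg.
Tool frame: the origin (TCP) lies midway between the tips of the shut fingers; the grasp point (between the pads) lies 19 mm behind it; z points along the fingers, y is the line along which they close (so a half turn about z gives the same grasp; the last joint's range is limited). The gripper opens to 85 mm and grips with 20 to 120 N. Pads are 22 mm wide; open, the fingers measure 114 mm over their backs; the gripper's body (76 mm by 85 mm) begins 54 mm behind the grasp point. The pads swing forward as they close: fully open they stand 13 mm farther back than shut.
Start: joints at [1.19, 0.3, 1.521, -0, 1.321, -0.067], TCP at [0.17, 0.523, 0.231] pointing down, gripper open.
Joint ranges: [-3.03, 3.03], [-0.79, 2.21], [0.23, 2.52], [-1.04, 4.18], [0, 3.07], [-2.55, 2.55]. Speed limits (rad/s): [2.22, 2.22, 2.57, 3.14, 3.14, 3.14].

## Interface

Orientations are given as a unit quaternion [x, y, z, w].
In Python, from bench import readout, capture, job gives the robot as it stands.
- The arm moves only by the tool move_arm, never from a script. Its argument "deltas" is a list of rows, each a list of 3 entries, a list of its own where there are three numbers: the turn, a rotation vector about the tool's x, y, z scaled (see below), then the shift along the tool's x, y, z scaled (see below), then the gripper command: -1 is shut, 1 is fully open, values between are in proportion. A call has 1 to 5 rows; each row shifts and turns the commanded pose from where the row before left it, along the tool's axes as they then stand; what a row does not reach is not made up. The controller multiplies each number of a shift by 0.05 m and each number of a turn by 4 degrees. A row lasts 1/10 s, in which the tool goes at most 50 mm and 8.59 degrees, less where a joint would pass 70% of its speed; a pose out of reach is approached as far as the arm can. A call with a number of a shift or a turn outside -1 to 1 is refused whole. A call with a gripper value outside its range is refused whole. The fingers move at their own pace and stop on an object; the grip force is fixed at half the most. Time passes only in rows, so rows that do not move let the fingers close. It gives the time, the measured TCP pose, the force, the opening and the grip force at its end, in the units of the state.
- readout.read_state(): the state, without advancing time (a new reading comes with each control period).
- capture(name): name is "side" or "top" or "wrist"; returns a dict with "frame" (480x640x3 uint8, red, green, blue), "depth" (480x640 float32, m along the optical axis (not along the pixel's ray), 0 where there is no reading), "intrinsics" (3x3 intrinsics, pixels), "rvec" (rotation vector, rad) and "tvec" (3), from world to camera coordinates, as OpenCV has them; the wrist camera has in their place "tool_from_camera" (4x4, takes a point from camera to tool coordinates, whose origin is the TCP and whose axes are the flange's). Camera axes: x right, y down, z forward; pixel columns grow to the right and rows downward; lengths in m; the calibration is good to about 2 mm. A picture is of the moment at which its call begins: read the wrist's pose just before it.
- job.job_done(): hands the job in; it is judged then, once.
The state is a dict: "time": time; "joint_pos": joint angles; "dq": joint speeds; "effort": joint torques, N m; "tcp_pos": TCP position; "tool_rot": TCP orientation; "ft_force": force on the tool from outside, world axes, zero at the start; "wrist_torque": the same for the moment, N m; "opening": finger opening in m; "grip_force": force on a finger pad.
Only numpy, scipy, OpenCV 4.12 (cv2) and the standard library are available. Lean on these libraries where they do the work, as an engineer would, in place of code of your own. Each camera call takes 0.05 s, during which the arm holds its last target. There are 200 camera calls.

## Working session

There is one attempt and no reset: what is moved stays moved. The work goes in short steps, Python scripts to look and compute and a tool call to move; the robot and the scene stay as the last step left them, time stands still between calls to the robot, and variables do not carry over. Pictures are saved under pics/ and viewed, at most 14 in all, crops included, and the job is handed in when it is done.

Besides the shell and the picture viewer there is one more tool, called after "Emit:" as name([rows], argument=value, ...), one row to a line, values as JSON. move_arm: Moves the arm, as the interface text tells. Shifts and turns lie within -1 to 1; 1 stands for 0.05 m of shift or 4 degrees of turn. Its arguments: {"type":"object","properties":{"deltas":{"type":"array","items":{"type":"array"}}},"required":["deltas"]}

```bash
ls; mkdir -p pics
cat > h.py <<'E'
import numpy as np, cv2
from scipy.spatial.transform import Rotation as R
from bench import readout, capture, job
def save(n,c): cv2.imwrite(f'pics/{n}.png',c['frame'][:,:,::-1])
def points(c):
    K=c['intrinsics'];d=c['depth'];v,u=np.mgrid[:480,:640]
    P=np.stack([(u-K[0,2])/K[0,0]*d,(v-K[1,2])/K[1,1]*d,d],-1)
    if 'rvec' in c:
        M=R.from_rotvec(np.ravel(c['rvec'])).as_matrix(); return (P-np.ravel(c['tvec']))@M
    s=readout.read_state(); T=c['tool_from_camera']; P=P@T[:3,:3].T+T[:3,3]
    return P@R.from_quat(s['tool_rot']).as_matrix().T+s['tcp_pos']
E
python3 - <<'E'
from h import *
for n in ['top','side']:
    c=capture(n); save(n,c); np.savez(n,P=points(c),f=c['frame'])
    print(n, np.ravel(c['tvec']),np.ravel(c['rvec']),c['intrinsics'][0,0],(c['depth']>0).mean())
s=readout.read_state();print(s)
E
```

```text
pics
top [0.12955131 0.5229265  1.49471623] [ 2.09225842 -2.14414812  0.19422365] 564.2137943616281 0.996064453125
side [0.50522073 0.02731017 1.72721108] [ 0.02755831 -2.73458333  1.50178034] 610.5175272572733 0.9803548177083333
{'time': 0.1, 'joint_pos': array([ 1.19037788e+00,  3.00426490e-01,  1.52151415e+00,  5.31817197e-06,
        1.32070587e+00, -6.66323511e-02]), 'dq': array([-2.43598885e-03,  1.44978890e-05, -1.66611336e-03,  9.67432706e-04,
        5.32358415e-04,  1.68746287e-04]), 'effort': array([ 2.74537058e-03, -5.44382930e+01, -3.62372375e+01, -1.06103533e-05,
        3.00493237e-03,  2.77798904e-06]), 'tcp_pos': array([0.16970501, 0.52294431, 0.2307741 ]), 'tool_rot': array([ 1.56250805e-01,  9.87717271e-01, -5.13248884e-04, -1.19315549e-04]), 'ft_force': array([-0.24911346,  0.36858533,  0.48204132]), 'wrist_torque': array([0.02001991, 0.02021995, 0.0285107 ]), 'grip_force': 0.0, 'opening': 0.08565014930580205}
```

View pics/top.png

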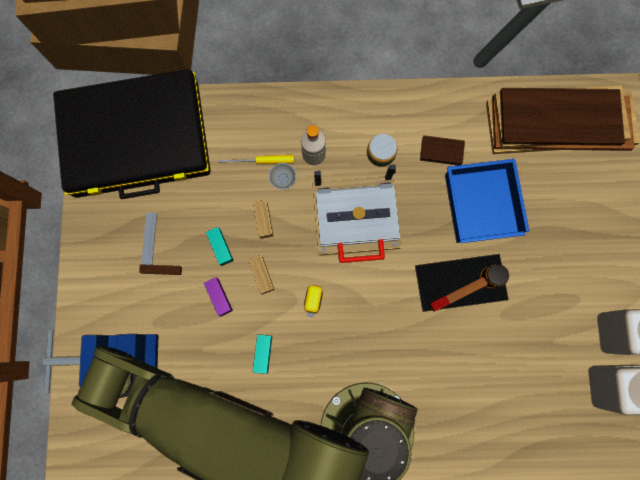

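View pics/side.png

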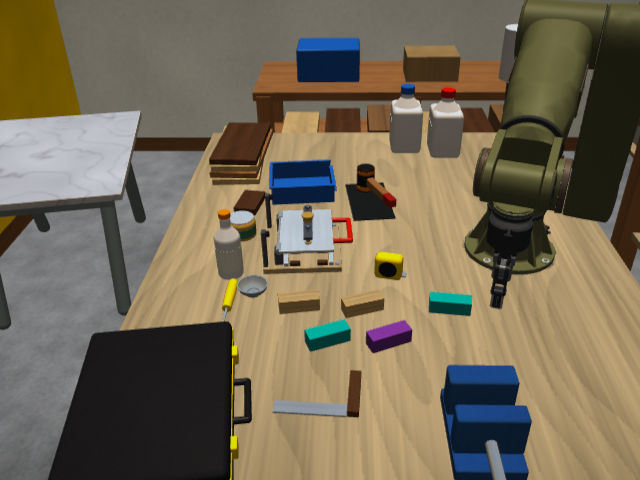

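Top view: the only oak blocks are at (263,219) and (261,274). The turquoise blocks at (219,246) and (262,354) and the purple one at (218,297) are decoys. The jig is at (358,218) with its red handle at (361,251), the bin at (486,200), and the mallet head at (496,275) with its handle running to (440,303). The side view also shows just two oak blocks, at (299,302) and (362,303).

Run:
```python
from h import *
d=np.load('top.npz');P=d['P'];f=d['f'];hsv=cv2.cvtColor(f,cv2.COLOR_RGB2HSV)
def box(name,roi,zlo,zhi,hm=None):
    u0,v0,u1,v1=roi;p=P[v0:v1,u0:u1].reshape(-1,3);h=hsv[v0:v1,u0:u1].reshape(-1,3)
    m=(p[:,2]>zlo)&(p[:,2]<zhi)
    if hm is not None: m&=hm(h)
    q=p[m];r=cv2.minAreaRect((q[:,:2]*1000).astype(np.float32))
    print(name,m.sum(),'z',np.median(q[:,2]).round(4),'rect',np.round(r[0],1),np.round(r[1],1),round(r[2],1),'mean',(q[:,:2].mean(0)*1000).round(1))
print('bench z',np.median(P[320:330,100:140,2]))
box('blkA',(245,190,280,245),.03,.045)
box('blkB',(240,250,280,300),.03,.045)
box('leaf plate',(305,160,410,270),.055,.075,lambda h:(h[:,1]<80))
box('handle',(330,235,395,270),.05,.08,lambda h:(h[:,1]>150)&((h[:,0]<8)|(h[:,0]>172)))
box('punch',(340,195,375,230),.108,.13)
box('cross',(320,195,395,230),.08,.1)
box('posts',(305,160,410,190),.1,.14)
box('base',(305,170,410,270),.012,.025)
box('bin',(435,150,535,250),.055,.075)
box('mat',(405,250,515,315),-.003,.01,lambda h:h[:,2]<70)
box('mal head',(475,250,520,300),.07,.1)
box('mal hand',(425,260,490,315),.035,.065)
box('tape',(300,280,330,320),.03,.08)
box('glue',(295,120,330,170),.1,.2); box('dish',(265,160,298,190),.02,.045); box('tin',(365,130,400,168),.045,.07)
```

```text
bench z -0.0014890275503542565
blkA 469 z 0.0369 rect [574.7 269.8] [101.8  38.2] 9.8 mean [574.2 269.4]
blkB 495 z 0.0367 rect [418.3 275.5] [99.5 38. ] 19.5 mean [418.2 275.2]
leaf plate 3677 z 0.0677 rect [585.1   8.2] [181.3 216.6] 3.5 mean [572.8   8.2]
handle 374 z 0.0663 rect [470.5   1.6] [ 54.6 123.3] 3.5 mean [4.604e+02 3.000e-01]
punch 120 z 0.1143 rect [566.5  23.6] [62.9 31. ] 83.1 mean [564.5   8.4]
cross 421 z 0.0932 rect [564.9   7. ] [ 25.4 168.6] 3.5 mean [563.4   8.4]
posts 124 z 0.124 rect [673.9  13.8] [ 22.  217.3] 3.6 mean [674.3  11.3]
base 1248 z 0.0173 rect [585.1  -3.1] [216.1 253.2] 3.5 mean [577.9  18.9]
bin 843 z 0.0631 rect [ 607.8 -351. ] [208.8 194.2] 5.9 mean [ 634.7 -349.6]
mat 2755 z 0.003 rect [ 385.4 -277.2] [129.  239.8] 6.6 mean [ 388.  -265.3]
mal head 402 z 0.0824 rect [ 395.7 -354.2] [57.1 56.8] 75.8 mean [ 395.3 -353.4]
mal hand 590 z 0.0562 rect [ 356.2 -272.1] [ 42.  196.9] 30.0 mean [ 351.8 -258.5]
tape 416 z 0.0629 rect [346.8 133.8] [42.8 71.7] 76.5 mean [345.5 133.8]
glue 540 z 0.1332 rect [762.3 123. ] [58.9 65.9] 0.8 mean [757.7 123.2]
dish 268 z 0.0265 rect [705.1 216.4] [97.  79.9] 8.9 mean [707.9 216. ]
tin 639 z 0.0578 rect [764.1 -70.7] [79.3 80.4] 86.6 mean [763.  -70.3]
```

```bash
cat >> h.py <<'E'
def yawR(y):  # tool down, tool-y axis at world yaw y (deg)
    y=np.radians(y); ty=np.array([np.cos(y),np.sin(y),0]); z=np.array([0,0,-1.]); return np.stack([np.cross(ty,z),ty,z],1)
def plan(wps,g,step=.045,ang=4,start=None):
    """wps: list of (pos, yaw) ; prints rows in calls of 5 from the measured pose"""
    s=readout.read_state(); p=np.array(s['tcp_pos']); Rm=R.from_quat(s['tool_rot'])
    if start: p,Rm=np.array(start[0]),R.from_matrix(yawR(start[1]))
    rows=[]
    for w in wps:
        pos=np.array(w[0]);Rt=R.from_matrix(yawR(w[1])) if np.isscalar(w[1]) else R.from_matrix(w[1])
        st=w[2] if len(w)>2 else step
        n=int(max(np.ceil(np.linalg.norm(pos-p)/st),np.ceil(np.degrees((Rm.inv()*Rt).magnitude())/ang),1))
        for i in range(n):
            k=n-i; dr=(Rm.inv()*Rt).as_rotvec()/k; dp=Rm.inv().apply((pos-p)/k)
            dr=np.round(np.degrees(dr)/4,2)+0; dp=np.round(dp/.05,2)+0
            rows.append([dr.tolist(),dp.tolist(),g]); p=p+Rm.apply(dp*.05); Rm=Rm*R.from_rotvec(np.radians(dr*4))
    for i in range(0,len(rows),5): print(str(rows[i:i+5]).replace(' ','').replace('0.0,','0,').replace('0.0]','0]'))
    print('end',p.round(4))
E
python3 - <<'E'
from h import *
plan([([.45,.0005,.13],3.5)],-0.29)
E
```

```text
[[[0,0,0.95],[-0.48,-0.46,0.11],-0.29],[[0,0,0.95],[-0.5,-0.42,0.11],-0.29],[[0,0,0.95],[-0.53,-0.39,0.11],-0.29],[[0,0,0.95],[-0.56,-0.35,0.11],-0.29],[[0,0,0.95],[-0.58,-0.32,0.11],-0.29]]
[[[0,0,0.95],[-0.6,-0.28,0.11],-0.29],[[0,0,0.95],[-0.61,-0.24,0.11],-0.29],[[0,0,0.95],[-0.63,-0.19,0.11],-0.29],[[0,0,0.95],[-0.64,-0.15,0.11],-0.29],[[0,0,0.95],[-0.65,-0.11,0.11],-0.29]]
[[[0,0,0.95],[-0.65,-0.07,0.12],-0.29],[[0,0,0.95],[-0.66,-0.02,0.11],-0.29],[[0,0,0.96],[-0.66,0.02,0.12],-0.29],[[0,0,0.95],[-0.65,0.07,0.11],-0.29],[[0,0,0.96],[-0.65,0.11,0.12],-0.29]]
[[[0,0,0.95],[-0.64,0.15,0.11],-0.29],[[0,0.01,0.96],[-0.63,0.19,0.12],-0.29],[[-0.01,0,0.95],[-0.62,0.24,0.11],-0.29]]
end [0.4502 0.0005 0.1302]
```

Emit:
move_arm([
  [[0, 0, 0.95], [-0.48, -0.46, 0.11], -0.29],
  [[0, 0, 0.95], [-0.5, -0.42, 0.11], -0.29],
  [[0, 0, 0.95], [-0.53, -0.39, 0.11], -0.29],
  [[0, 0, 0.95], [-0.56, -0.35, 0.11], -0.29],
  [[0, 0, 0.95], [-0.58, -0.32, 0.11], -0.29],
])

```text
time: 0.6
tcp_pos: [0.248, 0.3765, 0.2034]
tool_rot: [0.318, 0.948, -0.0, -0.0]
ft_force: [0.5, 1.0, -0.1]
opening: 0.0301
grip_force: 0.0
```

Emit:
move_arm([
  [[0, 0, 0.95], [-0.6, -0.28, 0.11], -0.29],
  [[0, 0, 0.95], [-0.61, -0.24, 0.11], -0.29],
  [[0, 0, 0.95], [-0.63, -0.19, 0.11], -0.29],
  [[0, 0, 0.95], [-0.64, -0.15, 0.11], -0.29],
  [[0, 0, 0.95], [-0.65, -0.11, 0.11], -0.29],
])

```text
time: 1.1
tcp_pos: [0.3259, 0.2315, 0.176]
tool_rot: [0.47, 0.882, -0.0, -0.0]
ft_force: [1.4, 0.4, -0.7]
opening: 0.0304
grip_force: 0.0
```

Emit:
move_arm([
  [[0, 0, 0.95], [-0.65, -0.07, 0.12], -0.29],
  [[0, 0, 0.95], [-0.66, -0.02, 0.11], -0.29],
  [[0, 0, 0.96], [-0.66, 0.02, 0.12], -0.29],
  [[0, 0, 0.95], [-0.65, 0.07, 0.11], -0.29],
  [[0, 0, 0.96], [-0.65, 0.11, 0.12], -0.29],
])

```text
time: 1.6
tcp_pos: [0.4039, 0.0867, 0.147]
tool_rot: [0.61, 0.792, -0.0, -0.0]
ft_force: [-0.7, 0.0, -0.5]
opening: 0.0298
grip_force: 0.0
```

Emit:
move_arm([
  [[0, 0, 0.95], [-0.64, 0.15, 0.11], -0.29],
  [[0, 0, 0.96], [-0.63, 0.19, 0.12], -0.29],
  [[0, 0, 0.95], [-0.62, 0.24, 0.11], -0.29],
  [[0, 0, 0], [0, 0, 0], -0.29],
])

```text
time: 2.0
tcp_pos: [0.451, -0.0017, 0.1294]
tool_rot: [0.687, 0.727, -0.0, -0.0]
ft_force: [-0.4, 0.2, -0.7]
opening: 0.0302
grip_force: 0.0
```

Run:
```python
from h import *
s=readout.read_state();print(s['tcp_pos'],s['opening'],s['ft_force'],s['time'],s['joint_pos'],R.from_quat(s['tool_rot']).as_matrix()[:,1])
c=capture('wrist');P=points(c);save('w1',c);h=cv2.cvtColor(c['frame'],cv2.COLOR_RGB2HSV)
m=(h[...,1]>150)&((h[...,0]<8)|(h[...,0]>172))&(c['depth']>0)&(P[...,2]>.05)&(P[...,2]<.08)
q=P[m];print(m.sum(),q.min(0),q.max(0)); 
b=q[(q[:,0]<q[:,0].min()+.016)];print('bar',b.mean(0),b.min(0),b.max(0))
plan([([.45,.0005,.043],3.5)],-0.29)
```

```text
[ 0.45102956 -0.00174862  0.1294401 ] 0.030204478057212724 [-0.35114051  0.19138294 -0.7093133 ] 2.0 [-8.49232372e-02  2.01986865e-01  1.90160634e+00 -4.04972952e-04
  1.03900410e+00 -1.40683289e-01] [ 0.9984338   0.05593623 -0.00104368]
6089 [ 0.3189206  -0.19406522  0.05039627] [0.49513078 0.06492716 0.0730742 ]
bar [ 0.32776229 -0.18664469  0.05715525] [ 0.3189206  -0.19406522  0.05039627] [ 0.33205405 -0.18266349  0.060889  ]
[[[-0.01,0,-0.02],[0.01,0,0.87],-0.29],[[-0.01,0,-0.02],[0.01,0,0.86],-0.29]]
end [0.4502 0.0006 0.0431]
```

Run:
```python
from h import *
c=capture('wrist');P=points(c);h=cv2.cvtColor(c['frame'],cv2.COLOR_RGB2HSV)
m=(h[...,1]>150)&((h[...,0]<8)|(h[...,0]>172))&(c['depth']>0)&(P[...,2]>.05)&(P[...,2]<.08)&(P[...,1]>-.1)&(abs(P[...,1])<.035)
q=P[m];print(m.sum(),np.percentile(q,[1,50,99],axis=0))
```

```text
2249 [[ 0.44297209 -0.03410065  0.06535787]
 [ 0.4504931   0.00266059  0.06986379]
 [ 0.45823534  0.03437122  0.07197678]]
```

View pics/w1.png

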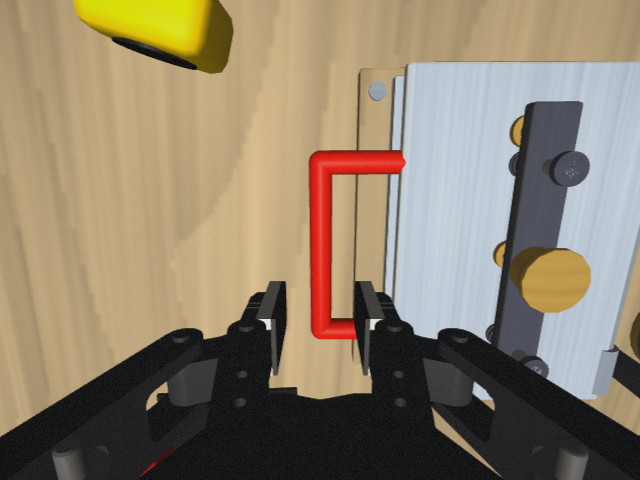

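The wrist image shows the red bar centred between the open fingers at about (320,245), so I'll descend and grip.

Emit:
move_arm([
  [[0, 0, 0], [0.02, 0, 0.6], -0.29],
  [[0, 0, 0], [0.02, 0, 0.6], -0.29],
  [[0, 0, 0], [0, 0, 0.53], -0.29],
  [[0, 0, 0], [0, 0, 0], -1],
  [[0, 0, 0], [0, 0, 0], -1],
])

```text
time: 2.6
tcp_pos: [0.4509, 0.0039, 0.0447]
tool_rot: [0.685, 0.729, 0.001, 0.0]
ft_force: [4.1, 6.7, -2.5]
opening: 0.0123
grip_force: 58.3
```

Emit:
move_arm([
  [[0, 0, 0], [0, 0, 0], -1],
  [[0, 0, 0], [0, 0, 0], -1],
  [[0, 0, 0], [0, 0, 0], -1],
])

```text
time: 2.9
tcp_pos: [0.4509, 0.0039, 0.0454]
tool_rot: [0.685, 0.729, 0.001, 0.001]
ft_force: [4.9, 6.9, -3.3]
opening: 0.012
grip_force: 58.3
```

Run:
```python
from h import *
s=readout.read_state();p=np.array(s['tcp_pos']);print(p,s['opening'],s['ft_force'])
a=np.radians(3.5);x=np.array([np.cos(a),np.sin(a),0]);z=np.array([0,0,1.])
B0=p; w=[]
for t in np.append(np.arange(.1,1.75,.1),1.78): w.append((B0+.193*((1-np.cos(t))*x+np.sin(t)*z),3.5))
plan(w,-1)
```

```text
[0.45094604 0.00388057 0.0454201 ] 0.012013274122451494 [ 4.92549358  6.86709967 -3.29281049]
[[[0.04,-0.01,0.02],[0,0.02,-0.39],-1],[[0,0,0],[0,0.06,-0.38],-1],[[0,0,0],[0,0.09,-0.37],-1],[[0,0,0],[0,0.14,-0.36],-1],[[0,0,0],[0,0.16,-0.35],-1]]
[[[0,0,0],[0,0.2,-0.33],-1],[[0,0,0],[0,0.24,-0.31],-1],[[0,0,0],[0,0.26,-0.28],-1],[[0,0,0],[0,0.29,-0.25],-1],[[0,0,0],[0,0.31,-0.23],-1]]
[[[0,0,0],[0,0.34,-0.19],-1],[[0,0,0],[0,0.35,-0.16],-1],[[0,0,0],[0,0.37,-0.12],-1],[[0,0,0],[0,0.37,-0.08],-1],[[0,0,0],[0,0.39,-0.05],-1]]
[[[0,0,0],[0,0.38,-0.01],-1],[[0,0,0],[0,0.39,0.03],-1],[[0,0,0],[0,0.3,0.05],-1]]
end [0.6835 0.0181 0.2344]
```

Emit:
move_arm([
  [[0, 0, 0], [0, 0.02, -0.39], -1],
  [[0, 0, 0], [0, 0.06, -0.38], -1],
  [[0, 0, 0], [0, 0.09, -0.37], -1],
])

```text
time: 3.2
tcp_pos: [0.462, 0.0045, 0.1041]
tool_rot: [0.685, 0.729, 0.004, 0.003]
ft_force: [45.2, 11.0, -21.9]
opening: 0.012
grip_force: 61.4
```

Emit:
move_arm([
  [[0, 0, 0], [0, 0.14, -0.36], -1],
  [[0, 0, 0], [0, 0.16, -0.35], -1],
  [[0, 0, 0], [0, 0.2, -0.33], -1],
  [[0, 0, 0], [0, 0.24, -0.31], -1],
])

```text
time: 3.6
tcp_pos: [0.4998, 0.0067, 0.1694]
tool_rot: [0.685, 0.729, 0.004, 0.004]
ft_force: [62.2, 3.4, -62.2]
opening: 0.0123
grip_force: 58.2
```

The tool is pulling outward, away from the hinge, so I'll relax inward along the leaf.

Emit:
move_arm([
  [[0, 0, 0], [0, 0.06, 0.05], -1],
  [[0, 0, 0], [0, 0, 0], -1],
])

```text
time: 3.8
tcp_pos: [0.4984, 0.0066, 0.1671]
tool_rot: [0.685, 0.729, 0.0, -0.0]
ft_force: [0.3, 1.7, -2.1]
opening: 0.0122
grip_force: 63.4
```

Run:
```python
from h import *
s=readout.read_state();print(s['tcp_pos'],s['ft_force'],s['wrist_torque'])
c=capture('top');save('t2',c);P=points(c);f=c['frame'];h=cv2.cvtColor(f,cv2.COLOR_RGB2HSV)
c=capture('wrist');cv2.imwrite('pics/w2.png',c['frame'][:,:,::-1])
```

```text
[0.49844428 0.00656941 0.16714054] [ 0.30537624  1.68828542 -2.06851174] [ 0.24766928  0.07101284 -0.0381389 ]
```

View pics/w2.png

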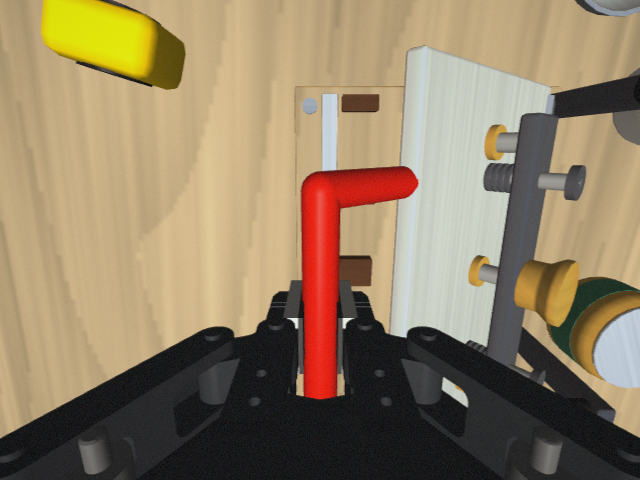

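The grip on the bar is intact (red bar at (320,290)), the leaf is at about 40°, and the force is near zero. I'll continue along the arc from here.

```bash
cat > arc.py <<'E'
from h import *
import sys
t0,t1,g=map(float,sys.argv[1:4]); r=.193
s=readout.read_state();p=np.array(s['tcp_pos']);y=np.degrees(np.arctan2(*R.from_quat(s['tool_rot']).as_matrix()[[1,0],1]))
a=np.radians(3.5);x=np.array([np.cos(a),np.sin(a),0]);z=np.array([0,0,1.]);f=lambda t:r*(-np.cos(t)*x+np.sin(t)*z)
n=int(np.ceil(abs(t1-t0)/.1))
print(p,y);plan([(p+f(t)-f(t0),y) for t in np.linspace(t0,t1,n+1)[1:]],g)
E
python3 arc.py .71 1.8 -1
```

```text
[0.49824382 0.00652144 0.16686961] 3.5597963404791475
[[[0.01,-0.01,0],[0,0.26,-0.28],-1.0],[[0,0,0],[0,0.29,-0.25],-1.0],[[0,0,0],[0,0.32,-0.22],-1.0],[[0,0,0],[0,0.33,-0.19],-1.0],[[0,0,0],[0,0.35,-0.15],-1.0]]
[[[0,0,0],[0,0.36,-0.12],-1.0],[[0,0,0],[0,0.37,-0.08],-1.0],[[0,0,0],[0,0.38,-0.05],-1.0],[[0,0,0],[0,0.39,0],-1.0],[[0,0,0],[0,0.38,0.03],-1.0]]
[[[0,0,0],[0,0.37,0.07],-1.0]]
end [0.6879 0.0183 0.2288]
```

Emit:
move_arm([
  [[0, 0, 0], [0, 0.26, -0.27], -1],
  [[0, 0, 0], [0, 0.29, -0.25], -1],
  [[0, 0, 0], [0, 0.32, -0.22], -1],
])

```text
time: 4.2
tcp_pos: [0.5412, 0.0091, 0.2053]
tool_rot: [0.685, 0.729, -0.0, -0.001]
ft_force: [-15.3, 2.4, 17.6]
opening: 0.0122
grip_force: 62.8
```

Emit:
move_arm([
  [[0, 0, 0], [0, 0.32, -0.21], -1],
  [[0, 0, 0], [0, 0.35, -0.16], -1],
  [[0, 0, 0], [0, 0.36, -0.13], -1],
])

```text
time: 4.5
tcp_pos: [0.5935, 0.0122, 0.2302]
tool_rot: [0.685, 0.729, 0.001, 0.0]
ft_force: [-1.8, 0.7, -4.7]
opening: 0.0119
grip_force: 58.3
```

Emit:
move_arm([
  [[0, 0, 0], [0, 0.37, -0.08], -1],
  [[0, 0, 0], [0, 0.38, -0.04], -1],
  [[0, 0, 0], [0, 0.38, 0], -1],
])

```text
time: 4.8
tcp_pos: [0.6501, 0.0155, 0.2356]
tool_rot: [0.685, 0.729, 0.0, 0.0]
ft_force: [-2.9, 1.0, 4.2]
opening: 0.0123
grip_force: 63.7
```

Emit:
move_arm([
  [[0, 0, 0], [0, 0.38, 0.04], -1],
  [[0, 0, 0], [0, 0.3, 0.07], -1],
  [[0, 0, 0], [0, 0, 0], -1],
])

```text
time: 5.1
tcp_pos: [0.685, 0.0176, 0.2295]
tool_rot: [0.685, 0.729, 0.001, 0.001]
ft_force: [3.0, 1.5, 3.1]
opening: 0.0118
grip_force: 66.4
```

Emit:
move_arm([
  [[0, 0, 0], [0, 0, 0], -0.29],
  [[0, 0, 0], [0, 0, 0], -0.29],
  [[0, 0, 0], [0, 0, -0.5], -0.29],
  [[0, 0, 0], [0, 0, -0.6], -0.29],
  [[0, 0, 0], [0, 0, -0.6], -0.29],
])

```text
time: 5.6
tcp_pos: [0.683, 0.0171, 0.3148]
tool_rot: [0.685, 0.728, -0.0, -0.0]
ft_force: [0.3, 0.3, -0.3]
opening: 0.0304
grip_force: 0.0
```

Run:
```python
from h import *
plan([([.575,.27,.20],99.8)],1)
c=capture('top');save('t3',c)
```

```text
[[[0,0,-0.96],[0.21,-0.07,0.09],1],[[0,0,-0.96],[0.21,-0.06,0.09],1],[[0,0,-0.96],[0.22,-0.05,0.09],1],[[0,0,-0.96],[0.22,-0.03,0.09],1],[[0,0,-0.96],[0.22,-0.02,0.09],1]]
[[[0,0,-0.96],[0.22,0,0.09],1],[[0,0,-0.96],[0.22,0.01,0.09],1],[[0,0,-0.96],[0.22,0.03,0.09],1],[[0,0,-0.96],[0.22,0.04,0.09],1],[[0,0,-0.96],[0.21,0.06,0.09],1]]
[[[0,0,-0.96],[0.21,0.07,0.09],1],[[0,0,-0.97],[0.2,0.08,0.09],1],[[0,0,-0.96],[0.2,0.1,0.09],1],[[0,0,-0.97],[0.19,0.11,0.09],1],[[0,0,-0.96],[0.18,0.12,0.09],1]]
[[[0,0,-0.97],[0.17,0.14,0.09],1],[[0,0,-0.96],[0.16,0.15,0.1],1],[[0,0,-0.97],[0.15,0.16,0.09],1],[[0,0,-0.96],[0.14,0.17,0.1],1],[[0,0,-0.97],[0.13,0.17,0.09],1]]
[[[0,0,-0.96],[0.12,0.18,0.1],1],[[0,0,-0.97],[0.11,0.19,0.09],1],[[0,0,-0.96],[0.09,0.2,0.1],1],[[0,0,-0.97],[0.08,0.21,0.09],1],[[0,-0.01,-0.96],[0.07,0.21,0.1],1]]
end [0.5748 0.27   0.1998]
```

View pics/t3.png

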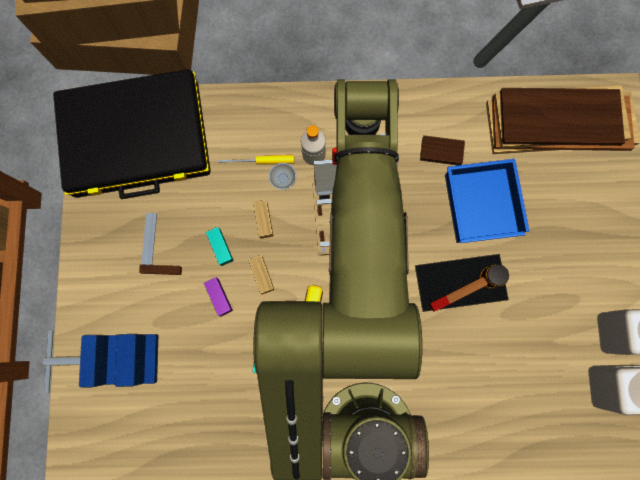

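The leaf is open and the area at lower left is clear, so there are exactly two oak blocks, at (263,219) and (261,274). Next I'll go to block A.

Emit:
move_arm([
  [[0, 0, -0.96], [0.21, -0.07, 0.09], 1],
  [[0, 0, -0.96], [0.21, -0.06, 0.09], 1],
  [[0, 0, -0.96], [0.22, -0.05, 0.09], 1],
  [[0, 0, -0.96], [0.22, -0.03, 0.09], 1],
  [[0, 0, -0.96], [0.22, -0.02, 0.09], 1],
])

```text
time: 6.15
tcp_pos: [0.6612, 0.0684, 0.2909]
tool_rot: [0.553, 0.833, -0.0, -0.0]
ft_force: [0.2, 0.2, -0.5]
opening: 0.0855
grip_force: 0.0
```

Emit:
move_arm([
  [[0, 0, -0.96], [0.22, 0, 0.09], 1],
  [[0, 0, -0.96], [0.22, 0.01, 0.09], 1],
  [[0, 0, -0.96], [0.22, 0.03, 0.09], 1],
  [[0, 0, -0.96], [0.22, 0.04, 0.09], 1],
  [[0, 0, -0.96], [0.21, 0.06, 0.09], 1],
])

```text
time: 6.65
tcp_pos: [0.6396, 0.1191, 0.2684]
tool_rot: [0.406, 0.914, -0.0, 0.0]
ft_force: [0.0, 0.1, -0.3]
opening: 0.0856
grip_force: 0.0
```

Emit:
move_arm([
  [[0, 0, -0.96], [0.21, 0.07, 0.09], 1],
  [[0, 0, -0.97], [0.2, 0.08, 0.09], 1],
  [[0, 0, -0.96], [0.2, 0.1, 0.09], 1],
  [[0, 0, -0.97], [0.19, 0.11, 0.09], 1],
  [[0, 0, -0.96], [0.18, 0.12, 0.09], 1],
])

```text
time: 7.15
tcp_pos: [0.6177, 0.1693, 0.2459]
tool_rot: [0.247, 0.969, -0.0, -0.0]
ft_force: [0.1, 0.5, -0.0]
opening: 0.0855
grip_force: 0.0
```

Emit:
move_arm([
  [[0, 0, -0.97], [0.17, 0.14, 0.09], 1],
  [[0, 0, -0.96], [0.16, 0.15, 0.1], 1],
  [[0, 0, -0.97], [0.15, 0.16, 0.09], 1],
  [[0, 0, -0.96], [0.14, 0.17, 0.1], 1],
  [[0, 0, -0.97], [0.13, 0.17, 0.09], 1],
])

```text
time: 7.65
tcp_pos: [0.5969, 0.2199, 0.2223]
tool_rot: [0.081, 0.997, -0.0, -0.0]
ft_force: [-0.1, -0.4, -0.3]
opening: 0.0857
grip_force: 0.0
```

Emit:
move_arm([
  [[0, 0, -0.96], [0.12, 0.18, 0.1], 1],
  [[0, 0, -0.97], [0.11, 0.19, 0.09], 1],
  [[0, 0, -0.96], [0.09, 0.2, 0.1], 1],
  [[0, 0, -0.97], [0.08, 0.21, 0.09], 1],
  [[0, 0, -0.96], [0.07, 0.21, 0.1], 1],
])

```text
time: 8.15
tcp_pos: [0.5749, 0.2703, 0.1985]
tool_rot: [-0.087, 0.996, -0.0, 0.0]
ft_force: [0.2, -0.5, -0.4]
opening: 0.0854
grip_force: 0.0
```

```bash
cat > look.py <<'E'
from h import *
import json
c=capture('top');P=points(c);h=cv2.cvtColor(c['frame'],cv2.COLOR_RGB2HSV)
cw=capture('wrist');Pw=points(cw);hw=cv2.cvtColor(cw['frame'],cv2.COLOR_RGB2HSV)
def oak(P,h,tag,lo=.028,hi=.046):
    m=((P[...,2]>lo)&(P[...,2]<hi)&(h[...,0]>8)&(h[...,0]<28)&(h[...,2]>90)&(P[...,0]>.2)&(P[...,0]<.8)&(abs(P[...,1])<.45)).astype(np.uint8)
    cs,_=cv2.findContours(m,cv2.RETR_EXTERNAL,cv2.CHAIN_APPROX_NONE)
    for k in cs:
        if cv2.contourArea(k)<150: continue
        mm=np.zeros_like(m);cv2.drawContours(mm,[k],-1,1,-1);q=P[(mm&m)>0]
        r=cv2.minAreaRect((q[:,:2]*1000).astype(np.float32));print(tag,np.round(r[0],1),np.round(r[1],1),round(r[2],1),'z',np.median(q[:,2]).round(3))
if __name__=='__main__':
    s=readout.read_state();print(s['tcp_pos'],np.degrees(np.arctan2(*R.from_quat(s['tool_rot']).as_matrix()[[1,0],1])))
    oak(P,h,'top');oak(Pw,hw,'wrist')
E
python3 look.py
```

```text
[0.57445732 0.27070403 0.19789028] 99.91609340225804
wrist [714.6 222.3] [29.  69.1] 33.5 z 0.031
wrist [575.8 267.8] [100.1  37.3] 9.0 z 0.04
wrist [431.  278.2] [75.7 38.2] 18.9 z 0.04
```

Run:
```python
from h import *
plan([([.575,.2685,.008],99.4)],1)
```

```text
[[[0,0,0.03],[0,-0.01,0.76],1],[[0,0,0.02],[0,-0.01,0.76],1],[[0,-0.01,0.03],[0,-0.01,0.76],1],[[0,0,0.02],[0,-0.01,0.76],1],[[0,-0.01,0.03],[-0.01,0,0.76],1]]
end [0.5751 0.2688 0.0079]
```

Emit:
move_arm([
  [[0, 0, 0.03], [0, -0.01, 0.76], 1],
  [[0, 0, 0.02], [0, -0.01, 0.76], 1],
  [[0, 0, 0.03], [0, -0.01, 0.76], 1],
  [[0, 0, 0.02], [0, -0.01, 0.76], 1],
  [[0, 0, 0.03], [-0.01, 0, 0.76], 1],
])

```text
time: 8.75
tcp_pos: [0.5765, 0.2674, 0.0075]
tool_rot: [-0.079, 0.997, 0.0, 0.0]
ft_force: [0.2, 0.4, -0.7]
opening: 0.085
grip_force: 0.0
```

Emit:
move_arm([
  [[0, 0, 0], [0, 0, 0], -1],
  [[0, 0, 0], [0, 0, 0], -1],
  [[0, 0, 0], [0, 0, 0], -1],
  [[0, 0, 0], [0, 0, 0], -1],
])

```text
time: 9.15
tcp_pos: [0.5777, 0.2686, 0.0113]
tool_rot: [-0.081, 0.997, 0.001, 0.002]
ft_force: [0.4, -0.5, 10.6]
opening: 0.0367
grip_force: 61.8
```

Emit:
move_arm([
  [[0, 0, 0], [0, 0, -0.4], -1],
  [[0, 0, 0], [0, 0, -0.7], -1],
  [[0, 0, 0], [0, 0, -0.7], -1],
  [[0, 0, 0], [0, 0, -0.6], -1],
  [[0, 0, 0], [0, 0, 0], -1],
])

```text
time: 9.65
tcp_pos: [0.5782, 0.2689, 0.1348]
tool_rot: [-0.081, 0.997, 0.001, 0.005]
ft_force: [0.5, -0.4, -1.1]
opening: 0.0367
grip_force: 60.4
```

Run:
```python
from h import *
c=capture('top');P=points(c);np.savez('t4',P=P,f=c['frame'])
crop=c['frame'][150:270,290:430];cv2.imwrite('pics/jig.png',cv2.resize(crop,None,fx=5.7,fy=5,interpolation=cv2.INTER_CUBIC)[:,:,::-1])
plan([([.5605,.0790,.12],93.5)],-1)
```

```text
[[[0,0.02,0.29],[0.19,-0.74,0.05],-1],[[0.01,0.02,0.29],[0.17,-0.74,0.04],-1],[[0,0.01,0.29],[0.16,-0.74,0.05],-1],[[0.01,0.02,0.28],[0.14,-0.75,0.05],-1],[[0,0.01,0.29],[0.13,-0.75,0.04],-1]]
end [0.5606 0.079  0.1201]
```

View pics/jig.png

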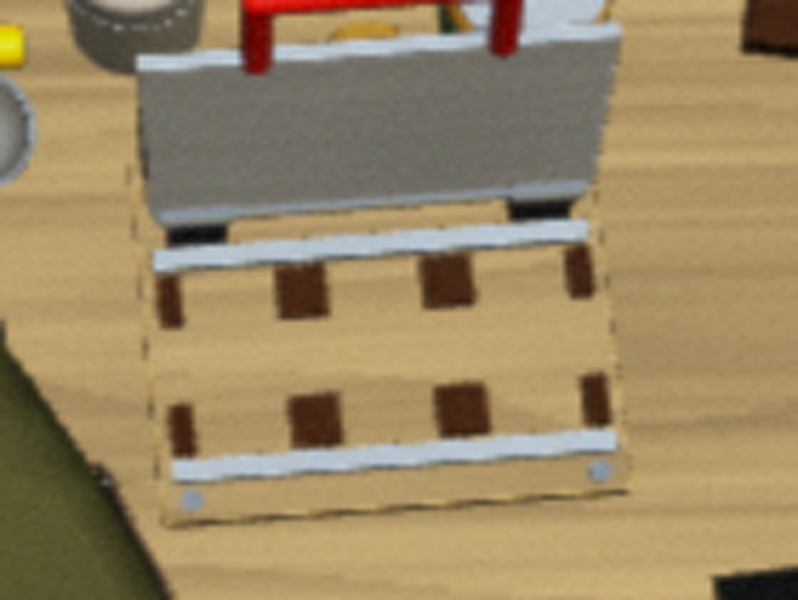

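The crop shows the bays clearly: eight brown locators between two steel end stops. I'll compute the bay centres from the brown mask.

Run:
```python
from h import *
d=np.load('t4.npz');P=d['P'];f=d['f'];h=cv2.cvtColor(f,cv2.COLOR_RGB2HSV)
m=np.zeros((480,640),bool);m[195:250,315:402]=1
b=m&(h[...,2]<130)&(h[...,1]>110)&((h[...,0]<15))&(P[...,2]>.015)&(P[...,2]<.04)
n,l,s,cc=cv2.connectedComponentsWithStats(b.astype(np.uint8))
C=[]
for i in range(1,n):
    if s[i,4]>15: q=P[l==i];C.append(q.mean(0));print(s[i,4],(q.mean(0)*1000).round(1))
C=np.array(C);print('mean',C.mean(0)*1000)
w=m&(h[...,1]<60)&(h[...,2]>140)&(P[...,2]>.02)&(P[...,2]<.045)
n,l,s,cc=cv2.connectedComponentsWithStats(w.astype(np.uint8))
for i in range(1,n):
    if s[i,4]>40: q=P[l==i];r=cv2.minAreaRect((q[:,:2]*1000).astype(np.float32));print('strip',r,q[:,2].mean())
```

```text
35 [607.3 -91.9  29.6]
81 [603.7 -26.1  28.5]
80 [599.5  45.2  29.3]
34 [594.5 110.   28.8]
37 [534.  -96.3  28.1]
82 [529.3 -30.5  29.1]
81 [525.6  41.   28.9]
33 [521.6 105.8  28.5]
mean [564.42653959   7.14657319  28.83739638]
strip ((626.4832763671875, 11.160041809082031), (14.809261322021484, 211.62411499023438), 3.3433542251586914) 0.028542756317857725
strip ((504.9250793457031, 3.7924957275390625), (12.926094055175781, 215.16534423828125), 3.713951826095581) 0.028606460831470726
```

Run:
```python
from h import *
plan([([.5629,.0792,.125],93.55),([.5629,.0792,.036],93.55)],-1,step=.04)
```

```text
[[[0,0.02,0.29],[0.18,-0.74,0.03],-1],[[0.01,0.02,0.28],[0.16,-0.74,0.02],-1],[[0,0.01,0.29],[0.15,-0.74,0.03],-1],[[0.01,0.02,0.28],[0.14,-0.75,0.03],-1],[[0,0.01,0.29],[0.12,-0.75,0.02],-1]]
[[[0,0,0],[0,0,0.59],-1],[[0,0,0],[0,0,0.6],-1],[[0,0,0],[0,0,0.59],-1]]
end [0.5627 0.0793 0.0361]
```

Emit:
move_arm([
  [[0, 0.02, 0.29], [0.18, -0.74, 0.03], -1],
  [[0.01, 0.02, 0.28], [0.16, -0.74, 0.02], -1],
  [[0, 0.01, 0.29], [0.15, -0.74, 0.03], -1],
  [[0.01, 0.02, 0.28], [0.14, -0.75, 0.03], -1],
  [[0, 0.01, 0.29], [0.12, -0.75, 0.02], -1],
])

```text
time: 10.2
tcp_pos: [0.5609, 0.0774, 0.1214]
tool_rot: [-0.031, 1.0, -0.001, -0.003]
ft_force: [-0.1, 0.2, -0.6]
opening: 0.0372
grip_force: 60.4
```

Run:
```python
from h import *
s=readout.read_state();print(s['tcp_pos'],s['opening'],np.degrees(np.arctan2(*R.from_quat(s['tool_rot']).as_matrix()[[1,0],1])))
c=capture('wrist');save('w3',c)
plan([([.5629,.0792,.036],93.55)],-1,step=.03)
```

```text
[0.56087026 0.07737353 0.12141292] 0.037154456815802164 93.49606324689687
[[[-0.01,-0.03,-0.02],[-0.02,0.04,0.57],-1],[[-0.02,-0.04,-0.03],[-0.02,0.04,0.57],-1],[[-0.01,-0.03,-0.02],[-0.02,0.05,0.56],-1]]
end [0.5628 0.0793 0.0362]
```

View pics/w3.png

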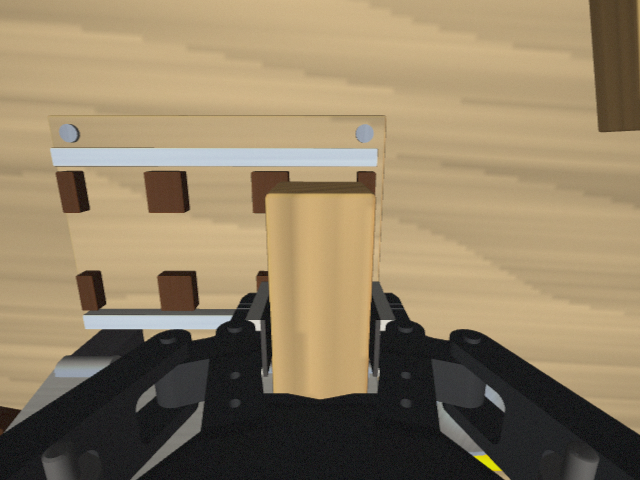

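The block is held square over the left bay, with its near end at (320,190) between the locators at (270,190) and (366,185). I'll lower it and release.

Emit:
move_arm([
  [[-0.01, -0.03, -0.02], [-0.02, 0.04, 0.57], -1],
  [[-0.02, -0.04, -0.03], [-0.02, 0.04, 0.57], -1],
  [[-0.01, -0.03, -0.02], [-0.02, 0.05, 0.56], -1],
  [[0, 0, 0], [0, 0, 0], -1],
])

```text
time: 10.65
tcp_pos: [0.564, 0.0848, 0.0358]
tool_rot: [-0.033, 0.999, 0.0, 0.001]
ft_force: [-0.1, 0.2, -0.7]
opening: 0.0375
grip_force: 149.6
```

Emit:
move_arm([
  [[0, 0, 0], [0, 0, 0.1], -1],
  [[0, 0, 0], [0, 0, 0], -1],
])

```text
time: 10.85
tcp_pos: [0.5642, 0.085, 0.035]
tool_rot: [-0.033, 0.999, 0.0, 0.001]
ft_force: [-20.5, -7.3, 42.4]
opening: 0.0377
grip_force: 160.8
```

I measured before the arm had settled, so the block came down 6 mm off in y, on a locator. I'll lift, correct and lower again.

Emit:
move_arm([
  [[0, 0, 0], [0, 0, -0.3], -1],
  [[0, 0, 0], [0.02, -0.11, 0], -1],
  [[0, 0, 0], [0, 0, 0], -1],
  [[0, 0, 0], [0, 0, 0], -1],
])

```text
time: 11.25
tcp_pos: [0.5629, 0.0797, 0.0461]
tool_rot: [-0.033, 0.999, 0.001, 0.0]
ft_force: [-0.7, 0.2, -1.0]
opening: 0.0372
grip_force: 150.1
```

Run:
```python
from h import *
s=readout.read_state();print(s['tcp_pos'],s['opening'],s['ft_force'])
c=capture('wrist');save('w4',c);print(R.from_quat(s['tool_rot']).as_matrix().round(3))
cv2.imwrite('pics/w4c.png',c['frame'][100:400,150:550,::-1])
```

```text
[0.5628933  0.07970153 0.0461299 ] 0.03720576399304578 [-0.71741683  0.16349856 -0.96205574]
[[-0.998 -0.066  0.   ]
 [-0.066  0.998  0.001]
 [-0.     0.001 -1.   ]]
```

View pics/w4c.png

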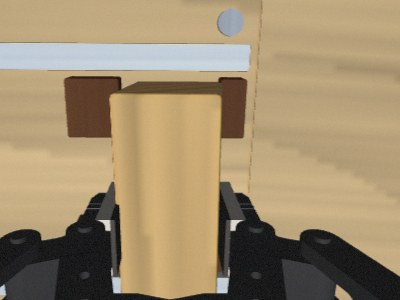

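Emit:
move_arm([
  [[0, 0, 0.06], [0, -0.01, 0.2], -1],
  [[0, 0, 0], [0, 0, 0.06], -1],
  [[0, 0, 0], [0, 0, 0], -1],
])

```text
time: 11.6
tcp_pos: [0.5628, 0.0794, 0.0328]
tool_rot: [-0.031, 1.0, 0.001, -0.0]
ft_force: [0.6, -0.2, -1.2]
opening: 0.0371
grip_force: 150.0
```

Clear so far, so I'll go lower in small steps.

Emit:
move_arm([
  [[0, 0, 0], [0, 0, 0.05], -1],
  [[0, 0, 0], [0, 0, 0], -1],
])

```text
time: 11.8
tcp_pos: [0.5633, 0.0794, 0.0312]
tool_rot: [-0.031, 1.0, 0.001, 0.001]
ft_force: [-0.3, -0.2, -2.2]
opening: 0.0368
grip_force: 150.0
```

Emit:
move_arm([
  [[0, 0, 0], [0, 0, 0.02], -1],
  [[0, 0, 0], [0, 0, 0], 0.3],
  [[0, 0, 0], [0, 0, 0], 0.3],
  [[0, 0, 0], [0, 0, -0.3], 0.3],
  [[0, 0, 0], [0, 0, -0.6], 0.3],
])

```text
time: 12.3
tcp_pos: [0.5624, 0.0793, 0.0752]
tool_rot: [-0.031, 1.0, 0.001, -0.001]
ft_force: [0.4, -0.6, 0.3]
opening: 0.0556
grip_force: 0.0
```

Emit:
move_arm([
  [[0, 0, 0], [0, 0, -0.7], 0.3],
  [[0, 0, 0], [0, 0, -0.8], 0.3],
  [[0, 0, 0], [0, 0, 0], 1],
  [[0, 0, 0], [0, 0, 0], 1],
])

```text
time: 12.7
tcp_pos: [0.5635, 0.0793, 0.1521]
tool_rot: [-0.031, 1.0, 0.001, 0.002]
ft_force: [-0.9, 0.6, -0.5]
opening: 0.0818
grip_force: 0.0
```

```bash
python3 - <<'E'
from h import *
plan([([.418,.275,.16],109.2)],1,step=.04)
E
python3 look.py
```

```text
[[[0,0.01,-0.56],[0.38,0.58,-0.02],1],[[0,0.01,-0.56],[0.36,0.6,-0.02],1],[[0,0.01,-0.56],[0.33,0.61,-0.02],1],[[0,0.01,-0.56],[0.31,0.63,-0.03],1],[[0,0.01,-0.55],[0.28,0.64,-0.02],1]]
[[[0,0,-0.56],[0.26,0.64,-0.03],1],[[0.01,0.01,-0.55],[0.24,0.66,-0.02],1]]
end [0.4178 0.2751 0.16  ]
[0.5627606  0.0792304  0.14997117] 93.58083148077587
top [418.8 275.5] [100.6  38.7] 19.1 z 0.037
wrist [601.6 -36.7] [14.6 30.2] 68.1 z 0.031
wrist [599.9  39.9] [27.7 17. ] 4.0 z 0.031
wrist [526.4  35.8] [27.5 17.7] 3.0 z 0.031
wrist [530.4 -32.8] [28.2 23.8] 4.4 z 0.031
wrist [429.3 271.6] [81.8 28.3] 19.3 z 0.039
```

Emit:
move_arm([
  [[0, 0, -0.56], [0.38, 0.58, -0.02], 1],
  [[0, 0, -0.56], [0.36, 0.6, -0.02], 1],
  [[0, 0, -0.56], [0.33, 0.61, -0.02], 1],
  [[0, 0, -0.56], [0.31, 0.63, -0.03], 1],
  [[0, 0, -0.55], [0.28, 0.64, -0.02], 1],
])

```text
time: 13.3
tcp_pos: [0.458, 0.2201, 0.1551]
tool_rot: [-0.129, 0.992, 0.0, -0.0]
ft_force: [0.5, 0.9, -0.2]
opening: 0.0853
grip_force: 0.0
```

Emit:
move_arm([
  [[0, 0, -0.56], [0.26, 0.64, -0.03], 1],
  [[0, 0, -0.55], [0.24, 0.66, -0.02], 1],
  [[0, 0, 0], [0, 0, 0], 1],
  [[0, 0, 0], [0, 0, 0], 1],
])

```text
time: 13.7
tcp_pos: [0.417, 0.2752, 0.1578]
tool_rot: [-0.167, 0.986, 0.0, 0.0]
ft_force: [0.3, -0.1, -0.6]
opening: 0.0851
grip_force: 0.0
```

```bash
python3 look.py
python3 - <<'E'
from h import *
from look import oak,c
P=points(c);h=cv2.cvtColor(c['frame'],cv2.COLOR_RGB2HSV)
oak(P,h,'jigA',.05,.065)
plan([([.4182,.275,.010],109.2)],1)
E
```

```text
[0.41774557 0.2743836  0.15792036] 109.12719236755368
wrist [419.2 273.8] [99.9 38. ] 19.3 z 0.039
jigA [ 360.1 -277.6] [ 22.5 115. ] 24.5 z 0.057
jigA [560.3  81.5] [102.  38.] 4.1 z 0.055
[[[0,0,-0.01],[0,0,0.74],1],[[0,0.01,-0.01],[0,0,0.74],1],[[0,0,0],[0,0.01,0.74],1],[[0.01,0.01,-0.01],[-0.01,0,0.74],1]]
end [0.4183 0.275  0.0102]
```

Block A is seated (top at z = 55 mm). I'll grasp block B.

Emit:
move_arm([
  [[0, 0, 0], [-0.01, 0, 0.74], 1],
  [[0, 0, 0], [-0.01, 0, 0.74], 1],
  [[0, 0, 0], [0, 0.01, 0.74], 1],
  [[0, 0, 0], [0, 0, 0.73], 1],
  [[0, 0, 0], [0, 0, 0], 1],
])

```text
time: 14.4
tcp_pos: [0.4167, 0.2741, 0.0071]
tool_rot: [-0.166, 0.986, -0.001, -0.003]
ft_force: [0.1, -0.3, 0.5]
opening: 0.0852
grip_force: 0.0
```

Emit:
move_arm([
  [[0, 0, 0], [0, 0, 0], -1],
  [[0, 0, 0], [0, 0, 0], -1],
  [[0, 0, 0], [0, 0, 0], -1],
  [[0, 0, 0], [0, 0, 0], -1],
])

```text
time: 14.8
tcp_pos: [0.4194, 0.2765, 0.0128]
tool_rot: [-0.167, 0.986, 0.001, 0.002]
ft_force: [-2.2, -0.7, 8.7]
opening: 0.0372
grip_force: 61.0
```

Emit:
move_arm([
  [[0, 0, 0], [0, 0, -0.4], -1],
  [[0, 0, 0], [0, 0, -0.7], -1],
  [[0, 0, 0], [0, 0, -0.8], -1],
  [[0, 0, 0], [0, 0, -0.8], -1],
  [[0, 0, 0], [0, 0, 0], -1],
])

```text
time: 15.3
tcp_pos: [0.4202, 0.277, 0.152]
tool_rot: [-0.167, 0.986, 0.002, 0.005]
ft_force: [-0.2, 0.3, -1.0]
opening: 0.0371
grip_force: 60.3
```

Run:
```python
from h import *
s=readout.read_state();print(s['tcp_pos'])
plan([([.5693,-.0646,.145],93.55)],-1,step=.04)
```

```text
[0.42024423 0.27697316 0.15196831]
[[[0.01,0.02,0.39],[-0.06,-0.74,0.01],-1],[[0.01,0.02,0.39],[-0.08,-0.74,0.01],-1],[[0,0.01,0.39],[-0.1,-0.74,0.01],-1],[[0.01,0.02,0.39],[-0.12,-0.74,0.01],-1],[[0,0.01,0.39],[-0.14,-0.73,0.02],-1]]
[[[0.01,0.02,0.39],[-0.15,-0.73,0.02],-1],[[0,0.01,0.39],[-0.18,-0.72,0.01],-1],[[0.01,0.02,0.39],[-0.19,-0.72,0.02],-1],[[0,0.01,0.39],[-0.22,-0.72,0.01],-1],[[0.01,0.02,0.4],[-0.23,-0.71,0.02],-1]]
end [ 0.5693 -0.0648  0.1449]
```

Emit:
move_arm([
  [[0.01, 0.02, 0.39], [-0.06, -0.74, 0.01], -1],
  [[0.01, 0.02, 0.39], [-0.08, -0.74, 0.01], -1],
  [[0, 0.01, 0.39], [-0.1, -0.74, 0.01], -1],
  [[0.01, 0.02, 0.39], [-0.12, -0.74, 0.01], -1],
  [[0, 0.01, 0.39], [-0.14, -0.73, 0.02], -1],
])

```text
time: 15.8
tcp_pos: [0.4937, 0.1039, 0.1431]
tool_rot: [-0.099, 0.995, -0.001, -0.002]
ft_force: [-0.5, 0.8, -0.5]
opening: 0.0369
grip_force: 60.4
```

Emit:
move_arm([
  [[0.01, 0.02, 0.39], [-0.15, -0.73, 0.02], -1],
  [[0, 0.01, 0.39], [-0.18, -0.72, 0.01], -1],
  [[0.01, 0.02, 0.39], [-0.19, -0.72, 0.02], -1],
  [[0, 0.01, 0.39], [-0.22, -0.72, 0.01], -1],
  [[0.01, 0.02, 0.4], [-0.23, -0.71, 0.02], -1],
])

```text
time: 16.3
tcp_pos: [0.5676, -0.0675, 0.1392]
tool_rot: [-0.03, 1.0, -0.002, -0.004]
ft_force: [0.7, 0.4, -0.9]
opening: 0.0367
grip_force: 60.4
```

Emit:
move_arm([
  [[0, 0, 0], [0, 0, 0], -1],
  [[0, 0, 0], [0, 0, 0], -1],
  [[0, 0, 0], [0, 0, 0], -1],
])

```text
time: 16.6
tcp_pos: [0.567, -0.0652, 0.1392]
tool_rot: [-0.031, 0.999, -0.002, -0.005]
ft_force: [0.0, 0.2, -1.9]
opening: 0.0367
grip_force: 60.4
```

Run:
```python
from h import *
s=readout.read_state();print(s['tcp_pos'],s['opening'],np.degrees(np.arctan2(*R.from_quat(s['tool_rot']).as_matrix()[[1,0],1])))
c=capture('wrist');P=points(c);h=cv2.cvtColor(c['frame'],cv2.COLOR_RGB2HSV);save('w5',c)
plan([([.5706,-.0646,.037],93.55)],-1,step=.03)
```

```text
[ 0.56697813 -0.06524285  0.13918727] 0.03673611417531299 93.58848566914486
[[[-0.02,-0.03,0],[-0.02,0,0.51],-1],[[-0.01,-0.03,0.01],[-0.02,0,0.51],-1],[[-0.02,-0.03,0],[-0.02,0.01,0.51],-1],[[-0.01,-0.04,0.01],[-0.02,0,0.51],-1]]
end [ 0.5704 -0.0646  0.0372]
```

Emit:
move_arm([
  [[-0.02, -0.03, 0], [-0.02, 0, 0.51], -1],
  [[-0.01, -0.03, 0.01], [-0.02, 0, 0.51], -1],
  [[-0.02, -0.03, 0], [-0.02, 0.01, 0.51], -1],
  [[-0.01, -0.04, 0.01], [-0.02, 0, 0.45], -1],
  [[0, 0, 0], [0, 0, 0], -1],
])

```text
time: 17.15
tcp_pos: [0.5691, -0.0644, 0.0377]
tool_rot: [-0.031, 1.0, 0.0, -0.002]
ft_force: [0.0, 0.4, -0.8]
opening: 0.037
grip_force: 60.5
```

Emit:
move_arm([
  [[0, 0, 0], [0, 0, 0], -1],
  [[0, 0, 0], [0, 0, 0], -1],
])

```text
time: 17.35
tcp_pos: [0.5714, -0.0653, 0.0418]
tool_rot: [-0.03, 1.0, -0.0, 0.001]
ft_force: [-0.3, 0.9, -1.5]
opening: 0.0367
grip_force: 60.5
```

Emit:
move_arm([
  [[0, 0, 0], [0.01, 0.01, 0.12], -1],
  [[0, 0, 0], [0, 0, 0.06], -1],
  [[0, 0, 0], [0, 0, 0], -1],
  [[0, 0, 0], [0, 0, 0], -1],
])

```text
time: 17.75
tcp_pos: [0.5702, -0.0651, 0.0313]
tool_rot: [-0.03, 1.0, -0.0, 0.0]
ft_force: [-0.2, -0.5, -0.9]
opening: 0.0369
grip_force: 60.5
```

Emit:
move_arm([
  [[0, 0, 0], [0, 0, 0], 0.3],
  [[0, 0, 0], [0, 0, 0], 0.3],
  [[0, 0, 0], [0, 0, -0.3], 0.3],
  [[0, 0, 0], [0, 0, -0.8], 0.3],
  [[0, 0, 0], [0, 0, -0.9], 0.3],
])

```text
time: 18.25
tcp_pos: [0.5696, -0.0649, 0.1327]
tool_rot: [-0.03, 1.0, -0.0, -0.001]
ft_force: [0.7, 0.5, 0.1]
opening: 0.0554
grip_force: 0.0
```

Emit:
move_arm([
  [[0, 0, 0], [0, 0, -0.95], -0.29],
  [[0, 0, 0], [0, 0, -0.95], -0.29],
  [[0, 0, 0], [0, 0, -0.95], -0.29],
  [[0, 0, 0], [0, 0, -0.95], -0.29],
  [[0, 0, 0], [0, 0, 0], -0.29],
])

```text
time: 18.75
tcp_pos: [0.571, -0.0651, 0.3296]
tool_rot: [-0.03, 1.0, -0.001, 0.006]
ft_force: [0.3, 0.7, -0.4]
opening: 0.0302
grip_force: 0.0
```

Run:
```python
from h import *
from look import oak,Pw,hw,P,h
s=readout.read_state();print(s['tcp_pos'])
oak(Pw,hw,'wrist',.05,.07);oak(P,h,'top',.05,.07)
plan([([.696,.0165,.315],3.5)],-.29)
```

```text
[ 0.56998132 -0.06493335  0.32284025]
wrist [ 777.7 -425.7] [46.7 45.5] 3.9 z 0.062
wrist [635.1   8.6] [  5.6 206.2] 3.2 z 0.063
wrist [559.6  79.8] [99.8 38.9] 4.1 z 0.055
wrist [567.6 -66.7] [98.2 38. ] 3.3 z 0.055
wrist [365.7 129.9] [34.7 46.3] 2.4 z 0.059
wrist [ 381.7 -305.1] [17.8 54.9] 4.7 z 0.057
top [346.9 133.9] [42.6 71.7] 76.5 z 0.06
top [ 360.  -277.2] [ 22.5 113.7] 24.7 z 0.057
top [559.9  81.5] [100.2  37.7] 4.1 z 0.055
[[[0,0,0.98],[-0.11,0.06,0.01],-0.29],[[0,0,0.98],[-0.11,0.07,0.01],-0.29],[[0,0,0.98],[-0.1,0.08,0.01],-0.29],[[0,0,0.98],[-0.1,0.09,0.01],-0.29],[[0,0,0.98],[-0.09,0.09,0.01],-0.29]]
[[[0,0,0.98],[-0.09,0.1,0.01],-0.29],[[0,0,0.98],[-0.08,0.1,0.01],-0.29],[[0,0,0.98],[-0.07,0.11,0.01],-0.29],[[0,0,0.98],[-0.06,0.11,0.01],-0.29],[[0,0,0.98],[-0.06,0.12,0.01],-0.29]]
[[[0,0,0.98],[-0.05,0.12,0],-0.29],[[0,0,0.98],[-0.04,0.13,0.01],-0.29],[[0,0,0.98],[-0.03,0.13,0],-0.29],[[0,0,0.98],[-0.02,0.13,0.01],-0.29],[[0,0,0.97],[-0.01,0.13,0],-0.29]]
[[[0,0,0.98],[0,0.13,0.01],-0.29],[[0,0,0.97],[0,0.13,0],-0.29],[[0.01,0,0.98],[0.01,0.13,0.01],-0.29],[[0,0,0.97],[0.02,0.13,0],-0.29],[[0.01,0.01,0.98],[0.03,0.13,0.01],-0.29]]
[[[0,0,0.97],[0.04,0.12,0],-0.29],[[0.01,0.01,0.98],[0.05,0.12,0.01],-0.29],[[0,0,0.97],[0.06,0.12,0],-0.29]]
end [0.6962 0.0165 0.3151]
```

Both blocks are seated (tops at 55 mm). I'll regrip the leaf bar.

Emit:
move_arm([
  [[0, 0, 0.98], [-0.11, 0.06, 0.01], -0.29],
  [[0, 0, 0.98], [-0.11, 0.07, 0.01], -0.29],
  [[0, 0, 0.98], [-0.1, 0.08, 0.01], -0.29],
  [[0, 0, 0.98], [-0.1, 0.09, 0.01], -0.29],
  [[0, 0, 0.98], [-0.09, 0.09, 0.01], -0.29],
])

```text
time: 19.35
tcp_pos: [0.597, -0.0472, 0.3174]
tool_rot: [0.142, 0.99, -0.0, -0.001]
ft_force: [-0.0, -1.1, 0.0]
opening: 0.0304
grip_force: 0.0
```

Emit:
move_arm([
  [[0, 0, 0.98], [-0.09, 0.1, 0.01], -0.29],
  [[0, 0, 0.98], [-0.08, 0.1, 0.01], -0.29],
  [[0, 0, 0.98], [-0.07, 0.11, 0.01], -0.29],
  [[0, 0, 0.98], [-0.06, 0.11, 0.01], -0.29],
  [[0, 0, 0.98], [-0.06, 0.12, 0.01], -0.29],
])

```text
time: 19.85
tcp_pos: [0.6245, -0.0298, 0.3148]
tool_rot: [0.308, 0.951, -0.0, -0.001]
ft_force: [-1.0, 0.2, -0.0]
opening: 0.0303
grip_force: 0.0
```

Emit:
move_arm([
  [[0, 0, 0.98], [-0.05, 0.12, 0], -0.29],
  [[0, 0, 0.98], [-0.04, 0.13, 0.01], -0.29],
  [[0, 0, 0.98], [-0.03, 0.13, 0], -0.29],
  [[0, 0, 0.98], [-0.02, 0.13, 0.01], -0.29],
  [[0, 0, 0.97], [-0.01, 0.13, 0], -0.29],
])

```text
time: 20.35
tcp_pos: [0.6522, -0.0117, 0.3138]
tool_rot: [0.465, 0.885, -0.001, -0.001]
ft_force: [-0.7, -0.3, -1.0]
opening: 0.0304
grip_force: 0.0
```

Emit:
move_arm([
  [[0, 0, 0.98], [0, 0.13, 0.01], -0.29],
  [[0, 0, 0.97], [0, 0.13, 0], -0.29],
  [[0, 0, 0.98], [0.01, 0.13, 0.01], -0.29],
  [[0, 0, 0.97], [0.02, 0.13, 0], -0.29],
  [[0, 0, 0.98], [0.03, 0.13, 0.01], -0.29],
])

```text
time: 20.85
tcp_pos: [0.68, 0.0057, 0.3123]
tool_rot: [0.609, 0.793, -0.001, -0.001]
ft_force: [0.1, 0.5, 0.2]
opening: 0.0302
grip_force: 0.0
```

Emit:
move_arm([
  [[0, 0, 0.97], [0.04, 0.12, 0], -0.29],
  [[0, 0, 0.98], [0.05, 0.12, 0.01], -0.29],
  [[0, 0, 0.97], [0.06, 0.12, 0], -0.29],
  [[0, 0, 0], [0, 0, 0], -0.29],
  [[0, 0, 0], [0, 0, 0], -0.29],
])

```text
time: 21.35
tcp_pos: [0.6961, 0.0164, 0.3122]
tool_rot: [0.684, 0.729, -0.001, -0.0]
ft_force: [0.6, -0.5, 0.3]
opening: 0.0304
grip_force: 0.0
```

```bash
cat > bar.py <<'E'
from h import *
s=readout.read_state();print(s['tcp_pos'],np.degrees(np.arctan2(*R.from_quat(s['tool_rot']).as_matrix()[[1,0],1])),s['joint_pos'])
c=capture('wrist');P=points(c);h=cv2.cvtColor(c['frame'],cv2.COLOR_RGB2HSV)
m=(h[...,1]>150)&((h[...,0]<8)|(h[...,0]>172))&(c['depth']>0)&(abs(P[...,1]-.01)<.045)&(P[...,0]>.4)&(P[...,2]<.27)
q=P[m];print(m.sum(),np.percentile(q,[1,50,99],axis=0).round(4)); z=q[:,2].max()
E
python3 bar.py
```

```text
[0.69607698 0.01638434 0.31220778] 3.6172628436113934 [-2.89060812e-02  6.19898360e-01  8.80818802e-01 -4.27778559e-04
  1.64248029e+00 -9.20697511e-02]
3008 [[ 0.6887 -0.0347  0.2181]
 [ 0.6966  0.0125  0.2555]
 [ 0.7051  0.0542  0.2576]]
```

Emit:
move_arm([
  [[0, 0, 0], [0, 0.01, 0.6], -0.29],
  [[0, 0, 0], [0, 0, 0.6], -0.29],
  [[0, 0, 0], [0, 0, 0.45], -0.29],
  [[0, 0, 0], [0, 0, 0], -0.29],
  [[0, 0, 0], [0, 0, 0], -1],
])

```text
time: 21.9
tcp_pos: [0.6969, 0.0163, 0.2317]
tool_rot: [0.685, 0.729, 0.0, 0.0]
ft_force: [-0.6, -0.0, 0.7]
opening: 0.0172
grip_force: 0.0
```

Emit:
move_arm([
  [[0, 0, 0], [0, 0, 0], -1],
  [[0, 0, 0], [0, 0, 0], -1],
  [[0, 0, 0], [0, 0, 0], -1],
])

```text
time: 22.2
tcp_pos: [0.6969, 0.0163, 0.2323]
tool_rot: [0.685, 0.728, 0.0, 0.001]
ft_force: [-4.9, -0.7, 1.6]
opening: 0.0121
grip_force: 58.9
```

```bash
python3 arc.py 1.85 0.02 -1
```

```text
[0.69689372 0.01632478 0.23226794] 3.512537420974742
[[[0.02,0.01,0],[0,-0.36,-0.09],-1.0],[[0,0,0],[0,-0.37,-0.05],-1.0],[[0,0,0],[0,-0.37,-0.01],-1.0],[[0,0,0],[0,-0.37,0.02],-1.0],[[0,0,0],[0,-0.37,0.06],-1.0]]
[[[0,0,0],[0,-0.36,0.09],-1.0],[[0,0,0],[0,-0.35,0.13],-1.0],[[0,0,0],[0,-0.33,0.16],-1.0],[[0,0,0],[0,-0.32,0.19],-1.0],[[0,0,0],[0,-0.3,0.22],-1.0]]
[[[0,0,0],[0,-0.28,0.25],-1.0],[[0,0,0],[0,-0.25,0.27],-1.0],[[0,0,0],[0,-0.22,0.3],-1.0],[[0,0,0],[0,-0.2,0.31],-1.0],[[0,0,0],[0,-0.16,0.34],-1.0]]
[[[0,0,0],[0,-0.13,0.35],-1.0],[[0,0,0],[0,-0.1,0.36],-1.0],[[0,0,0],[0,-0.06,0.36],-1.0],[[0,0,0],[0,-0.02,0.37],-1.0]]
end [0.4513 0.0013 0.0508]
```

Emit:
move_arm([
  [[0, 0, 0], [0, -0.36, -0.09], -1],
  [[0, 0, 0], [0, -0.37, -0.05], -1],
  [[0, 0, 0], [0, -0.37, -0.01], -1],
  [[0, 0, 0], [0, -0.37, 0.02], -1],
])

```text
time: 22.6
tcp_pos: [0.624, 0.0119, 0.24]
tool_rot: [0.685, 0.728, 0.002, 0.003]
ft_force: [2.9, 0.4, 3.8]
opening: 0.0115
grip_force: 62.0
```

Emit:
move_arm([
  [[0, 0, 0], [0, -0.37, 0.06], -1],
  [[0, 0, 0], [0, -0.36, 0.09], -1],
  [[0, 0, 0], [0, -0.35, 0.13], -1],
  [[0, 0, 0], [0, -0.33, 0.16], -1],
])

```text
time: 23.0
tcp_pos: [0.5535, 0.0077, 0.2178]
tool_rot: [0.685, 0.728, 0.002, 0.002]
ft_force: [2.1, 1.2, 3.9]
opening: 0.0117
grip_force: 62.9
```

Emit:
move_arm([
  [[0, 0, 0], [0, -0.32, 0.19], -1],
  [[0, 0, 0], [0, -0.3, 0.22], -1],
  [[0, 0, 0], [0, -0.28, 0.25], -1],
  [[0, 0, 0], [0, 0, 0], -1],
])

```text
time: 23.4
tcp_pos: [0.5068, 0.0048, 0.1825]
tool_rot: [0.685, 0.728, -0.001, -0.0]
ft_force: [-9.5, 1.1, 4.7]
opening: 0.0116
grip_force: 64.1
```

Emit:
move_arm([
  [[0, 0, 0], [0, -0.25, 0.27], -1],
  [[0, 0, 0], [0, -0.22, 0.3], -1],
  [[0, 0, 0], [0, -0.2, 0.31], -1],
])

```text
time: 23.7
tcp_pos: [0.4751, 0.0029, 0.1393]
tool_rot: [0.685, 0.728, 0.001, 0.001]
ft_force: [1.2, 0.9, -0.8]
opening: 0.0114
grip_force: 64.1
```

Emit:
move_arm([
  [[0, 0, 0], [0, -0.16, 0.34], -1],
  [[0, 0, 0], [0, -0.13, 0.35], -1],
  [[0, 0, 0], [0, 0, 0], -1],
])

```text
time: 24.0
tcp_pos: [0.4597, 0.002, 0.103]
tool_rot: [0.685, 0.728, -0.001, -0.0]
ft_force: [-4.9, 0.8, -0.7]
opening: 0.0118
grip_force: 64.7
```

Emit:
move_arm([
  [[0, 0, 0], [0, -0.09, 0.36], -1],
  [[0, 0, 0], [0, -0.06, 0.36], -1],
  [[0, 0, 0], [0, -0.02, 0.37], -1],
  [[0, 0, 0], [0, 0, 0], -1],
])

```text
time: 24.4
tcp_pos: [0.4512, 0.0015, 0.0485]
tool_rot: [0.685, 0.728, -0.001, -0.001]
ft_force: [-11.2, 0.2, -0.7]
opening: 0.012
grip_force: 67.4
```

Emit:
move_arm([
  [[0, 0, 0], [0, 0, 0.03], -1],
  [[0, 0, 0], [0, 0, 0], -0.29],
  [[0, 0, 0], [0, 0, 0], -0.29],
  [[0, 0, 0], [0, 0, -0.6], -0.29],
  [[0, 0, 0], [0, 0, -0.9], -0.29],
])

```text
time: 24.9
tcp_pos: [0.4516, 0.0014, 0.1233]
tool_rot: [0.685, 0.728, -0.001, -0.001]
ft_force: [-0.0, 0.1, 0.2]
opening: 0.0304
grip_force: 0.0
```

Emit:
move_arm([
  [[0, 0, 0], [0, 0, -0.9], -0.29],
  [[0, 0, 0], [0, 0, 0], -0.29],
  [[0, 0, 0], [0, 0, 0], -0.29],
])

```text
time: 25.2
tcp_pos: [0.4527, 0.0014, 0.1694]
tool_rot: [0.685, 0.728, 0.001, 0.002]
ft_force: [-0.5, 0.3, -0.3]
opening: 0.0305
grip_force: 0.0
```

Run:
```python
from h import *
plan([([.3746,-.3084,.16],24.7)],0.2)
```

```text
[[[0.01,0,-0.66],[-0.76,-0.24,0.02],0.2],[[0.01,0,-0.66],[-0.75,-0.28,0.02],0.2],[[0.01,0,-0.66],[-0.74,-0.31,0.02],0.2],[[0,0,-0.66],[-0.72,-0.34,0.03],0.2],[[0.01,0.01,-0.66],[-0.7,-0.38,0.02],0.2]]
[[[0,0,-0.67],[-0.69,-0.41,0.03],0.2],[[0.01,0.01,-0.66],[-0.66,-0.44,0.02],0.2],[[0,0,-0.67],[-0.65,-0.47,0.03],0.2]]
end [ 0.3749 -0.3085  0.1599]
```

Emit:
move_arm([
  [[0.01, 0, -0.66], [-0.76, -0.24, 0.02], 0.2],
  [[0.01, 0, -0.66], [-0.75, -0.28, 0.02], 0.2],
  [[0.01, 0, -0.66], [-0.74, -0.31, 0.02], 0.2],
  [[0, 0, -0.66], [-0.72, -0.34, 0.03], 0.2],
  [[0.01, 0.01, -0.66], [-0.7, -0.38, 0.02], 0.2],
])

```text
time: 25.7
tcp_pos: [0.4023, -0.1935, 0.1616]
tool_rot: [0.596, 0.803, -0.001, -0.002]
ft_force: [0.7, -0.5, 0.6]
opening: 0.0512
grip_force: 0.0
```

Emit:
move_arm([
  [[0, 0, -0.67], [-0.69, -0.41, 0.03], 0.2],
  [[0.01, 0.01, -0.66], [-0.66, -0.44, 0.02], 0.2],
  [[0, 0, -0.67], [-0.65, -0.47, 0.03], 0.2],
  [[0, 0, 0], [0, 0, 0], 0.2],
  [[0, 0, 0], [0, 0, 0], 0.2],
])

```text
time: 26.2
tcp_pos: [0.3735, -0.3087, 0.1575]
tool_rot: [0.54, 0.841, -0.001, -0.003]
ft_force: [-0.7, 0.3, -0.5]
opening: 0.0508
grip_force: 0.0
```

Run:
```python
from h import *
s=readout.read_state();print(s['tcp_pos'],np.degrees(np.arctan2(*R.from_quat(s['tool_rot']).as_matrix()[[1,0],1])))
c=capture('wrist');P=points(c);save('w6',c)
for c_,P,n in [(c,P,'w'),(lambda t:(t,points(t)))(capture('top'))+('t',)]:
    z=P[...,2];roi=(P[...,0]>.25)&(P[...,0]<.48)&(P[...,1]<-.1)&(P[...,1]>-.45)
    for nm,lo,hi in [('head',.075,.1),('hand',.045,.065)]:
        q=P[roi&(z>lo)&(z<hi)]
        if len(q)>20: print(n,nm,len(q),cv2.minAreaRect((q[:,:2]*1000).astype(np.float32)),q[:,2].mean())
# leaf state
q=P[(P[...,2]>.108)&(P[...,2]<.14)&(abs(P[...,0]-.565)<.03)&(abs(P[...,1])<.04)];print('punch',len(q),q.mean(0))
```

```text
[ 0.37352683 -0.30868118  0.15746887] 24.58850621299764
w head 5207 ((396.38067626953125, -355.328857421875), (57.355350494384766, 57.49616241455078), 57.52387619018555) 0.08514500615600333
w hand 8859 ((354.54766845703125, -267.0244140625), (56.03090286254883, 183.26658630371094), 25.119169235229492) 0.05926098501805546
t hand 409 ((343.6894836425781, -243.19097900390625), (23.67392349243164, 134.965087890625), 24.646207809448242) 0.05577054835095776
punch 121 [0.56462113 0.00649301 0.11460629]
```

View pics/w6.png

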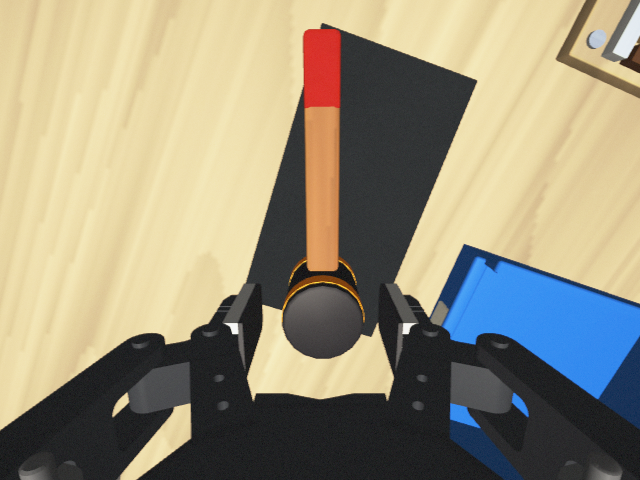

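The handle runs from the head at (322,320) to the red end at (322,60), parallel to the pads. I'll grasp it close to the head.

Run:
```python
from h import *
plan([([.3751,-.3091,.026],24.7)],0.2,step=.035)
```

```text
[[[-0.01,-0.01,0],[-0.01,0,0.66],0.2],[[-0.01,-0.01,0],[-0.01,0,0.66],0.2],[[-0.02,-0.01,0],[-0.01,0.01,0.66],0.2],[[-0.01,-0.01,0],[-0.01,0,0.66],0.2]]
end [ 0.375  -0.3092  0.0259]
```

Emit:
move_arm([
  [[-0.01, -0.01, 0], [-0.01, 0, 0.66], 0.2],
  [[-0.01, -0.01, 0], [-0.01, 0, 0.66], 0.2],
  [[-0.02, -0.01, 0], [-0.01, 0.01, 0.66], 0.2],
  [[-0.01, -0.01, 0], [-0.01, 0, 0.6], 0.2],
  [[0, 0, 0], [0, 0, 0], 0.2],
])

```text
time: 26.8
tcp_pos: [0.374, -0.3078, 0.0265]
tool_rot: [0.539, 0.842, 0.0, -0.003]
ft_force: [0.3, 0.5, 0.6]
opening: 0.051
grip_force: 0.0
```

Emit:
move_arm([
  [[0, 0, 0], [0, 0, 0], 0.2],
])

```text
time: 26.9
tcp_pos: [0.3755, -0.3096, 0.0301]
tool_rot: [0.539, 0.842, -0.0, 0.0]
ft_force: [0.5, 0.1, 0.0]
opening: 0.0511
grip_force: 0.0
```

Emit:
move_arm([
  [[0, 0, 0], [0, 0, 0.07], 0.2],
  [[0, 0, 0], [0, 0, 0], -1],
  [[0, 0, 0], [0, 0, 0], -1],
  [[0, 0, 0], [0, 0, 0], -1],
  [[0, 0, 0], [0, 0, 0], -1],
])

```text
time: 27.4
tcp_pos: [0.3755, -0.3103, 0.027]
tool_rot: [0.539, 0.842, -0.0, 0.001]
ft_force: [-1.2, 2.4, 6.6]
opening: 0.0231
grip_force: 58.4
```

Emit:
move_arm([
  [[0, 0, 0], [0, 0, 0], -1],
  [[0, 0, 0], [0, 0, -0.3], -1],
  [[0, 0, 0], [0, 0, -0.3], -1],
  [[0, 0, 0], [0, 0, 0], -1],
  [[0, 0, 0], [0, 0, 0], -1],
])

```text
time: 27.9
tcp_pos: [0.3749, -0.31, 0.0557]
tool_rot: [0.54, 0.842, -0.0, 0.001]
ft_force: [0.0, -0.2, -4.7]
opening: 0.0232
grip_force: 59.8
```

```bash
cat > mal.py <<'E'
from h import *
s=readout.read_state();t=s['tcp_pos'];print(t,s['opening'],s['ft_force'],np.degrees(np.arctan2(*R.from_quat(s['tool_rot']).as_matrix()[[1,0],1])),R.from_quat(s['tool_rot']).as_matrix()[:,2])
c=capture('wrist');P=points(c);m=(c['depth']>0)&(np.linalg.norm(P[...,:2]-t[:2],axis=-1)<.1)&(P[...,2]>t[2]+.045)&(P[...,2]<t[2]+.075)
h=cv2.cvtColor(c['frame'],cv2.COLOR_RGB2HSV);v,u=np.mgrid[:480,:640]
m&=(abs(u-322)<70)&(v>250)&(v<370);q=P[m]
r=cv2.minAreaRect((q[:,:2]*1000).astype(np.float32));print('head',m.sum(),r,np.percentile(q[:,2],[5,50,95]))
A=np.c_[q[:,:2]-q[:,:2].mean(0),np.ones(len(q))];print('tilt',np.linalg.lstsq(A,q[:,2],rcond=None)[0][:2])
E
python3 mal.py
```

```text
[ 0.37488378 -0.30996358  0.05571707] 0.02321276318959361 [ 0.00555184 -0.22931476 -4.69845354] 24.69334514535675 [ 6.79148145e-04 -8.32244568e-04 -9.99999423e-01]
head 2659 ((372.22491455078125, -303.6512451171875), (43.75703811645508, 21.31159782409668), 25.01542091369629) [0.10182983 0.11188263 0.1291367 ]
tilt [-0.88065911  1.8922881 ]
```

Run:
```python
from h import *
plan([([.376,-.309,.20],24.7),([.5445,.051,.20],24.7)],-1)
```

```text
[[[0,0,0],[0,0.01,-0.72],-1],[[0,0,0],[0,0.01,-0.72],-1],[[0,0,0],[0,0.01,-0.73],-1],[[0,0,0],[0,0,-0.72],-1],[[0,0,0],[0.57,0.67,0],-1]]
[[[0,0,0],[0.57,0.68,0],-1],[[0,0,0],[0.57,0.67,0],-1],[[0,0,0],[0.57,0.68,0],-1],[[0,0,0],[0.57,0.67,0],-1],[[0,0,0],[0.57,0.68,0],-1]]
[[[0,0,0],[0.57,0.67,0],-1],[[0,0,0],[0.57,0.68,0],-1],[[0,0,0],[0.58,0.67,-0.01],-1]]
end [0.5444 0.0512 0.2002]
```

Emit:
move_arm([
  [[0, 0, 0], [0, 0, -0.4], -1],
  [[0, 0, 0], [0, 0, -0.6], -1],
  [[0, 0, 0], [0, 0.03, -0.6], -1],
  [[0, 0, 0], [0, 0, -0.6], -1],
  [[0, 0, 0], [0, 0, -0.6], -1],
])

```text
time: 28.45
tcp_pos: [0.376, -0.309, 0.1962]
tool_rot: [0.54, 0.842, -0.0, -0.0]
ft_force: [-0.2, -0.4, -4.2]
opening: 0.0232
grip_force: 59.7
```

Emit:
move_arm([
  [[0, 0, 0], [0.27, 0.33, -0.09], -1],
  [[0, 0, 0], [0.43, 0.5, 0], -1],
  [[0, 0, 0], [0.43, 0.5, 0], -1],
  [[0, 0, 0], [0.43, 0.51, 0], -1],
  [[0, 0, 0], [0.43, 0.5, 0], -1],
])

```text
time: 28.95
tcp_pos: [0.4411, -0.1687, 0.1994]
tool_rot: [0.54, 0.842, -0.0, -0.0]
ft_force: [0.6, -0.4, -4.9]
opening: 0.0231
grip_force: 59.7
```

Emit:
move_arm([
  [[0, 0, 0], [0.43, 0.51, 0], -1],
  [[0, 0, 0], [0.43, 0.5, 0], -1],
  [[0, 0, 0], [0.43, 0.51, 0], -1],
  [[0, 0, 0], [0.43, 0.5, 0], -1],
  [[0, 0, 0], [0.43, 0.51, 0], -1],
])

```text
time: 29.45
tcp_pos: [0.5111, -0.0181, 0.1992]
tool_rot: [0.54, 0.842, -0.001, -0.0]
ft_force: [0.8, -0.0, -3.9]
opening: 0.0236
grip_force: 59.7
```

Emit:
move_arm([
  [[0, 0, 0], [0.43, 0.5, 0], -1],
  [[0, 0, 0], [0.3, 0.37, 0], -1],
  [[0, 0, 0], [0.28, 0.33, 0], -1],
  [[0, 0, 0], [0, 0, 0], -1],
  [[0, 0, 0], [0, 0, 0], -1],
])

```text
time: 29.95
tcp_pos: [0.5441, 0.0516, 0.1991]
tool_rot: [0.539, 0.842, -0.001, -0.0]
ft_force: [0.4, -0.2, -4.9]
opening: 0.0231
grip_force: 59.8
```

Run:
```python
from h import *
s=readout.read_state();print(s['tcp_pos'],s['opening'],s['ft_force'],R.from_quat(s['tool_rot']).as_matrix()[:,1:].round(3).tolist())
a=capture('wrist');b=capture('side')
im=np.hstack([cv2.resize(a['frame'],(400,300)),cv2.resize(b['frame'][140:290,220:420],(400,300),interpolation=cv2.INTER_CUBIC)]);cv2.imwrite('pics/m1.png',im[:,:,::-1])
plan([([.5445,.051,.155],24.7)],-1,step=.03)
```

```text
[0.54409187 0.05158357 0.1991169 ] 0.023071811299873138 [ 0.44715073 -0.23778438 -4.85190115] [[0.908, -0.001], [0.419, -0.001], [-0.001, -1.0]]
[[[0,0.01,0],[0,0,0.45],-1],[[-0.01,0,-0.01],[0,0.01,0.44],-1]]
end [0.5445 0.0511 0.1552]
```

View pics/m1.png

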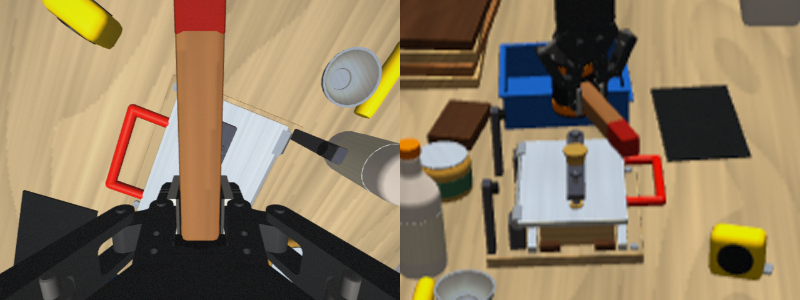

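The leaf is shut and level, and the mallet hangs level above the brass head. I'll lower it to just above, then strike.

Emit:
move_arm([
  [[0, 0, 0], [0, 0, 0.45], -1],
  [[0, 0, 0], [0, 0, 0.43], -1],
  [[0, 0, 0], [0, 0, 0], -1],
  [[0, 0, 0], [0, 0, 0], -1],
])

```text
time: 30.45
tcp_pos: [0.5445, 0.0509, 0.1567]
tool_rot: [0.54, 0.842, -0.0, 0.0]
ft_force: [-0.1, 0.4, -3.1]
opening: 0.0232
grip_force: 59.8
```

Emit:
move_arm([
  [[0, 0, 0], [0, 0, 0.2], -1],
  [[0, 0, 0], [0, 0, 0.2], -1],
  [[0, 0, 0], [0, 0, 0], -1],
])

```text
time: 30.75
tcp_pos: [0.5444, 0.0513, 0.1355]
tool_rot: [0.539, 0.842, -0.0, 0.0]
ft_force: [0.6, 0.1, 0.7]
opening: 0.0232
grip_force: 60.6
```

Emit:
move_arm([
  [[0, 0, 0], [0, 0, 0.16], -1],
  [[0, 0, 0], [0, 0, 0.03], -1],
  [[0, 0, 0], [0, 0, 0], -1],
])

```text
time: 31.05
tcp_pos: [0.5449, 0.0514, 0.1273]
tool_rot: [0.539, 0.842, 0.0, 0.001]
ft_force: [-2.3, 0.3, 5.4]
opening: 0.0231
grip_force: 61.2
```

Emit:
move_arm([
  [[0, 0, 0], [0, 0, 0.04], -1],
  [[0, 0, 0], [0, 0, 0], -1],
])

```text
time: 31.25
tcp_pos: [0.5451, 0.0519, 0.1263]
tool_rot: [0.539, 0.842, 0.001, 0.001]
ft_force: [-5.0, 4.7, 14.3]
opening: 0.0232
grip_force: 62.7
```

Emit:
move_arm([
  [[0, 0, 0], [0, 0, 0.04], -1],
  [[0, 0, 0], [0, 0, 0], -1],
])

```text
time: 31.45
tcp_pos: [0.5451, 0.0523, 0.1248]
tool_rot: [0.539, 0.842, 0.001, 0.001]
ft_force: [-8.4, 7.8, 20.2]
opening: 0.0233
grip_force: 64.0
```

Run:
```python
from h import *
c=capture('side');cv2.imwrite('pics/m2.png',cv2.resize(c['frame'][140:290,220:420],(800,600),interpolation=cv2.INTER_CUBIC)[:,:,::-1])
```

```text
(no output)
```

View pics/m2.png

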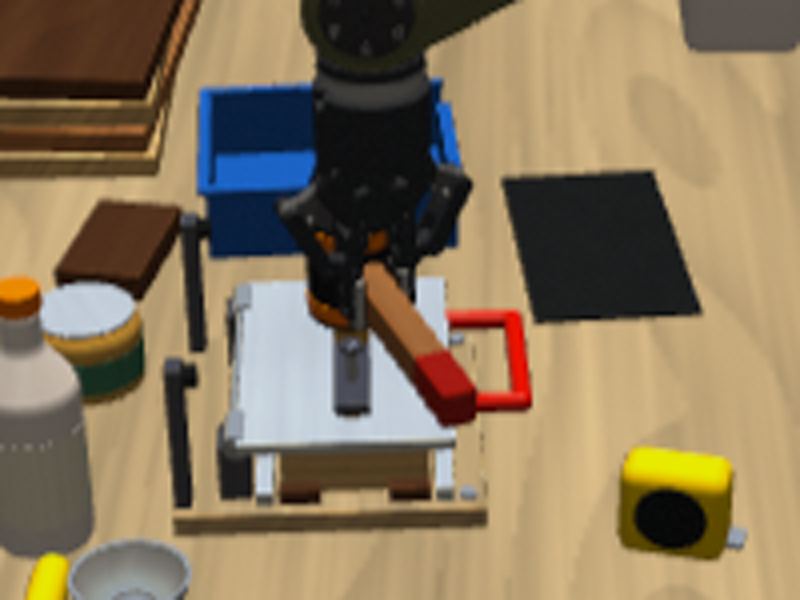

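The head is bottomed: about 25 N applied against the 9 N it needs, with the force rising steeply. The mallet sits on the brass head at (340,310). I'll take the mallet back to its mat.

Emit:
move_arm([
  [[0, 0, 0], [0, 0, -0.3], -1],
  [[0, 0, 0], [0, 0, -0.6], -1],
  [[0, 0, 0], [0, 0, -0.6], -1],
  [[0, 0, 0], [0, 0, 0], -1],
  [[0, 0, 0], [0, 0, 0], -1],
])

```text
time: 32.0
tcp_pos: [0.5441, 0.0515, 0.1969]
tool_rot: [0.539, 0.842, -0.0, 0.0]
ft_force: [-0.6, -0.8, -5.6]
opening: 0.0231
grip_force: 60.7
```

Run:
```python
from h import *
plan([([.3755,-.3100,.20],24.7),([.3755,-.31,.034],24.7)],-1,step=.034)
```

```text
[[[0,0,0],[-0.43,-0.51,0],-1],[[0,0,0],[-0.43,-0.51,-0.01],-1],[[0,0,0],[-0.43,-0.51,0],-1],[[0,0,0],[-0.43,-0.51,-0.01],-1],[[0,0,0],[-0.43,-0.51,0],-1]]
[[[0,0,0],[-0.43,-0.51,-0.01],-1],[[0,0,0],[-0.43,-0.5,0],-1],[[0,0,0],[-0.43,-0.51,-0.01],-1],[[0,0,0],[-0.43,-0.5,0],-1],[[0,0,0],[-0.43,-0.51,-0.01],-1]]
[[[0,0.01,0],[-0.43,-0.5,0],-1],[[0,0,0],[-0.43,-0.51,-0.01],-1],[[0,0,0],[0,0,0.66],-1],[[0,0,0],[0,0,0.67],-1],[[0,0,0],[0,0,0.66],-1]]
[[[0,0,0],[0,0,0.67],-1],[[0,0,0],[0,0.01,0.66],-1]]
end [ 0.3758 -0.31    0.0342]
```

Emit:
move_arm([
  [[0, 0, 0], [-0.43, -0.51, 0], -1],
  [[0, 0, 0], [-0.43, -0.51, -0.01], -1],
  [[0, 0, 0], [-0.43, -0.51, 0], -1],
  [[0, 0, 0], [-0.43, -0.51, -0.01], -1],
  [[0, 0, 0], [-0.43, -0.51, 0], -1],
])

```text
time: 32.5
tcp_pos: [0.472, -0.1004, 0.1968]
tool_rot: [0.539, 0.842, -0.001, -0.001]
ft_force: [0.5, -0.5, -4.3]
opening: 0.023
grip_force: 60.6
```

Emit:
move_arm([
  [[0, 0, 0], [-0.43, -0.51, -0.01], -1],
  [[0, 0, 0], [-0.43, -0.5, 0], -1],
  [[0, 0, 0], [-0.43, -0.51, -0.01], -1],
  [[0, 0, 0], [-0.43, -0.5, 0], -1],
  [[0, 0, 0], [-0.43, -0.51, -0.01], -1],
])

```text
time: 33.0
tcp_pos: [0.4021, -0.2507, 0.1984]
tool_rot: [0.539, 0.842, -0.0, -0.001]
ft_force: [-0.3, 0.2, -3.4]
opening: 0.0232
grip_force: 60.6
```

Emit:
move_arm([
  [[0, 0, 0], [-0.43, -0.5, 0], -1],
  [[0, 0, 0], [-0.43, -0.51, -0.01], -1],
  [[0, 0, 0], [0, 0, 0], -1],
  [[0, 0, 0], [0, 0, 0.6], -1],
  [[0, 0, 0], [0, 0, 0.6], -1],
])

```text
time: 33.5
tcp_pos: [0.3752, -0.3098, 0.1389]
tool_rot: [0.54, 0.842, -0.0, -0.0]
ft_force: [-0.2, -0.8, -4.2]
opening: 0.0232
grip_force: 60.8
```

Emit:
move_arm([
  [[0, 0, 0], [0, 0, 0.6], -1],
  [[0, 0, 0], [0, 0, 0.6], -1],
  [[0, 0, 0], [0, 0, 0.5], -1],
  [[0, 0, 0], [0, 0, 0.2], -1],
  [[0, 0, 0], [0, 0, 0], -1],
])

```text
time: 34.0
tcp_pos: [0.375, -0.3093, 0.0442]
tool_rot: [0.539, 0.842, 0.0, -0.001]
ft_force: [-0.8, 0.5, -3.7]
opening: 0.023
grip_force: 60.6
```

Emit:
move_arm([
  [[0, 0, 0], [0, 0, 0.15], -1],
  [[0, 0, 0], [0, 0, 0.1], -1],
  [[0, 0, 0], [0, 0, 0], -1],
])

```text
time: 34.3
tcp_pos: [0.3757, -0.3103, 0.0333]
tool_rot: [0.539, 0.842, -0.0, 0.0]
ft_force: [-0.7, -0.4, -3.5]
opening: 0.0229
grip_force: 60.7
```

Emit:
move_arm([
  [[0, 0, 0], [0, 0, 0.06], -1],
  [[0, 0, 0], [0, 0, 0], -1],
])

```text
time: 34.5
tcp_pos: [0.3757, -0.3104, 0.0304]
tool_rot: [0.54, 0.842, -0.0, 0.001]
ft_force: [-0.2, 0.4, -4.2]
opening: 0.0231
grip_force: 60.7
```

Emit:
move_arm([
  [[0, 0, 0], [0, 0, 0.06], -1],
  [[0, 0, 0], [0, 0, 0], -1],
])

```text
time: 34.7
tcp_pos: [0.3756, -0.3103, 0.0272]
tool_rot: [0.539, 0.842, -0.0, 0.0]
ft_force: [-0.0, -0.8, -5.0]
opening: 0.0228
grip_force: 60.7
```

Emit:
move_arm([
  [[0, 0, 0], [0, 0, 0.03], -1],
  [[0, 0, 0], [0, 0, 0], -1],
])

```text
time: 34.9
tcp_pos: [0.3758, -0.3104, 0.026]
tool_rot: [0.54, 0.842, -0.0, 0.001]
ft_force: [0.4, -0.8, -3.4]
opening: 0.023
grip_force: 61.0
```

Nearly touching. I'll release here, lift clear and head for the leaf bar.

Emit:
move_arm([
  [[0, 0, 0], [0, 0, 0.02], -1],
  [[0, 0, 0], [0, 0, 0], 0.2],
  [[0, 0, 0], [0, 0, 0], 0.2],
  [[0, 0, 0], [0, 0, 0], 0.2],
  [[0, 0, 0], [0, 0, -0.5], 0.2],
])

```text
time: 35.4
tcp_pos: [0.3746, -0.3094, 0.0481]
tool_rot: [0.54, 0.842, 0.0, -0.002]
ft_force: [0.3, -0.9, 0.9]
opening: 0.0513
grip_force: 0.0
```

Emit:
move_arm([
  [[0, 0, 0], [0, 0, -0.8], 0.2],
  [[0, 0, 0], [0, 0, -0.8], 0.2],
  [[0, 0, 0], [0, 0, -0.3], 0.2],
  [[0, 0, 0], [0, 0, 0], 0.2],
  [[0, 0, 0], [0, 0, 0], 0.2],
])

```text
time: 35.9
tcp_pos: [0.3755, -0.3101, 0.1444]
tool_rot: [0.54, 0.842, -0.0, 0.0]
ft_force: [-0.1, 0.1, 0.2]
opening: 0.0511
grip_force: 0.0
```

Run:
```python
from h import *
s=readout.read_state()
c=capture('wrist');P=points(c);z=P[...,2];roi=(P[...,0]>.25)&(P[...,0]<.48)&(P[...,1]<-.1)&(P[...,1]>-.45)
for nm,lo,hi in [('head',.075,.1),('hand',.055,.065)]:
    q=P[roi&(z>lo)&(z<hi)];print(nm,len(q),cv2.minAreaRect((q[:,:2]*1000).astype(np.float32)),np.percentile(q[:,2],[5,50,95]))
plan([([.4508,.0012,.14],3.55)],-.29)
```

```text
head 5722 ((396.0929870605469, -357.43548583984375), (57.559322357177734, 57.96993637084961), 80.33142852783203) [0.07951182 0.08483125 0.08590642]
hand 9656 ((351.9632873535156, -268.7287902832031), (54.106563568115234, 181.0579376220703), 26.34440803527832) [0.05675299 0.05888386 0.06024812]
[[[0,0,0.66],[0.63,0.5,0.01],-0.29],[[0,0,0.66],[0.65,0.47,0.01],-0.29],[[0,0,0.66],[0.67,0.44,0.01],-0.29],[[0,0,0.66],[0.69,0.4,0.01],-0.29],[[0,0,0.66],[0.71,0.37,0.01],-0.29]]
[[[0,0,0.66],[0.72,0.34,0.01],-0.29],[[0,0,0.66],[0.74,0.31,0.01],-0.29],[[-0.01,0,0.67],[0.75,0.27,0.01],-0.29]]
end [0.4509 0.0011 0.1399]
```

The mallet is standing on the mat where it started.

Emit:
move_arm([
  [[0, 0, 0.66], [0.63, 0.5, 0.01], -0.29],
  [[0, 0, 0.66], [0.65, 0.47, 0.01], -0.29],
  [[0, 0, 0.66], [0.67, 0.44, 0.01], -0.29],
  [[0, 0, 0.66], [0.69, 0.4, 0.01], -0.29],
  [[0, 0, 0.66], [0.71, 0.37, 0.01], -0.29],
])

```text
time: 36.45
tcp_pos: [0.4224, -0.1139, 0.1411]
tool_rot: [0.634, 0.774, -0.0, -0.0]
ft_force: [0.9, -0.4, -0.7]
opening: 0.0301
grip_force: 0.0
```

Emit:
move_arm([
  [[0, 0, 0.66], [0.72, 0.34, 0.01], -0.29],
  [[0, 0, 0.66], [0.74, 0.31, 0.01], -0.29],
  [[0, 0, 0.67], [0.75, 0.27, 0.01], -0.29],
  [[0, 0, 0], [0, 0, 0], -0.29],
  [[0, 0, 0], [0, 0, 0], -0.29],
])

```text
time: 36.95
tcp_pos: [0.4508, 0.0012, 0.1396]
tool_rot: [0.684, 0.729, -0.001, -0.0]
ft_force: [-0.5, -0.5, -0.1]
opening: 0.0299
grip_force: 0.0
```

Run:
```python
from h import *
s=readout.read_state();print(s['tcp_pos'])
plan([([.4508,.0015,.046],3.55)],-.29,step=.032)
```

```text
[0.45082473 0.00121333 0.13961198]
[[[-0.01,0,0.01],[0,0,0.62],-0.29],[[-0.01,0.01,0.01],[0,0,0.63],-0.29],[[0,0,0.01],[0.01,0,0.62],-0.29]]
end [0.4507 0.0017 0.0461]
```

Emit:
move_arm([
  [[0, 0, 0], [0, 0, 0.62], -0.29],
  [[0, 0, 0], [0, 0, 0.62], -0.29],
  [[0, 0, 0], [0, 0, 0.62], -0.29],
  [[0, 0, 0], [0, 0, 0], -0.29],
  [[0, 0, 0], [0, 0, 0], -0.29],
])

```text
time: 37.45
tcp_pos: [0.4512, -0.0001, 0.048]
tool_rot: [0.685, 0.728, -0.0, 0.0]
ft_force: [0.9, 0.6, -0.1]
opening: 0.03
grip_force: 0.0
```

Emit:
move_arm([
  [[0, 0, 0], [0, 0, 0], -1],
  [[0, 0, 0], [0, 0, 0], -1],
  [[0, 0, 0], [0, 0, 0], -1],
])

```text
time: 37.75
tcp_pos: [0.4512, 0.0002, 0.0492]
tool_rot: [0.685, 0.729, -0.0, 0.001]
ft_force: [-8.6, -3.4, 8.8]
opening: 0.012
grip_force: 58.5
```

Emit:
move_arm([
  [[0, 0, 0], [0, 0.02, -0.37], -1],
  [[0, 0, 0], [0, 0.06, -0.37], -1],
  [[0, 0, 0], [0, 0, 0], -1],
])

```text
time: 38.05
tcp_pos: [0.4548, 0.0004, 0.0871]
tool_rot: [0.685, 0.729, -0.001, 0.001]
ft_force: [-10.6, -5.6, 0.7]
opening: 0.0117
grip_force: 58.8
```

Emit:
move_arm([
  [[0, 0, 0], [0, 0.09, -0.37], -1],
  [[0, 0, 0], [0, 0.13, -0.36], -1],
  [[0, 0, 0], [0, 0.16, -0.35], -1],
])

```text
time: 38.35
tcp_pos: [0.4721, 0.0015, 0.1398]
tool_rot: [0.685, 0.729, -0.002, -0.001]
ft_force: [-12.0, -6.7, 1.5]
opening: 0.0117
grip_force: 58.8
```

Emit:
move_arm([
  [[0, 0, 0], [0, 0.2, -0.33], -1],
  [[0, 0, 0], [0, 0.23, -0.31], -1],
  [[0, 0, 0], [0, 0, 0], -1],
])

```text
time: 38.65
tcp_pos: [0.4939, 0.0028, 0.1742]
tool_rot: [0.685, 0.729, -0.002, -0.001]
ft_force: [-37.4, -7.9, 26.2]
opening: 0.0115
grip_force: 60.3
```

Emit:
move_arm([
  [[0, 0, 0], [0, 0.22, -0.31], -1],
  [[0, 0, 0], [0, 0.29, -0.25], -1],
  [[0, 0, 0], [0, 0.31, -0.22], -1],
])

```text
time: 38.95
tcp_pos: [0.5358, 0.0054, 0.2137]
tool_rot: [0.685, 0.728, -0.001, 0.001]
ft_force: [-18.0, -4.6, 22.5]
opening: 0.0117
grip_force: 61.6
```

Emit:
move_arm([
  [[0, 0, 0], [0, 0.32, -0.21], -1],
  [[0, 0, 0], [0, 0.34, -0.16], -1],
  [[0, 0, 0], [0, 0.36, -0.12], -1],
])

```text
time: 39.25
tcp_pos: [0.5878, 0.0083, 0.2369]
tool_rot: [0.685, 0.728, -0.0, 0.002]
ft_force: [-3.6, -5.1, 3.3]
opening: 0.0119
grip_force: 63.3
```

Emit:
move_arm([
  [[0, 0, 0], [0, 0.37, -0.09], -1],
  [[0, 0, 0], [0, 0.38, -0.05], -1],
])

```text
time: 39.45
tcp_pos: [0.6255, 0.011, 0.2446]
tool_rot: [0.685, 0.729, 0.001, 0.002]
ft_force: [-1.9, -7.1, 6.0]
opening: 0.0116
grip_force: 63.3
```

Emit:
move_arm([
  [[0, 0, 0], [0, 0.38, -0.01], -1],
  [[0, 0, 0], [0, 0.38, 0.02], -1],
  [[0, 0, 0], [0, 0.38, 0.06], -1],
  [[0, 0, 0], [0, 0, 0], -1],
])

```text
time: 39.85
tcp_pos: [0.6835, 0.0151, 0.24]
tool_rot: [0.685, 0.729, 0.001, 0.002]
ft_force: [2.6, -0.4, 5.4]
opening: 0.0117
grip_force: 65.6
```

Emit:
move_arm([
  [[0, 0, 0], [0, 0, 0], -0.29],
  [[0, 0, 0], [0, 0, 0], -0.29],
  [[0, 0, 0], [0, 0, -0.5], -0.29],
  [[0, 0, 0], [0, 0, -0.7], -0.29],
  [[0, 0, 0], [0, 0, -0.4], -0.29],
])

```text
time: 40.35
tcp_pos: [0.6814, 0.0152, 0.3215]
tool_rot: [0.685, 0.729, 0.001, 0.002]
ft_force: [0.0, -0.1, 0.1]
opening: 0.0305
grip_force: 0.0
```

```bash
python3 - <<'E'
from h import *
plan([([.60,.05,.30],50),([.5613,.0802,.16],93.7)],.3)
E
python3 bar.py
```

```text
[[[0,0,-0.97],[0.07,-0.13,0.04],0.3],[[0,0,-0.97],[0.07,-0.13,0.03],0.3],[[0,0,-0.97],[0.08,-0.12,0.04],0.3],[[0,0,-0.97],[0.09,-0.12,0.03],0.3],[[0,0.01,-0.97],[0.1,-0.11,0.04],0.3]]
[[[0.01,0,-0.97],[0.11,-0.1,0.03],0.3],[[0,0.01,-0.97],[0.11,-0.09,0.04],0.3],[[0.01,0,-0.96],[0.12,-0.09,0.03],0.3],[[0,0.01,-0.97],[0.13,-0.08,0.04],0.3],[[0.01,0,-0.96],[0.13,-0.07,0.04],0.3]]
[[[0,0.01,-0.97],[0.13,-0.06,0.03],0.3],[[0.01,0,-0.96],[0.14,-0.05,0.04],0.3],[[0,0,-0.99],[0.09,0,0.25],0.3],[[0,0,-0.99],[0.09,0,0.25],0.3],[[0,0,-0.99],[0.09,0.01,0.26],0.3]]
[[[0,0,-0.99],[0.09,0.01,0.25],0.3],[[0,0,-1.0],[0.09,0.02,0.26],0.3],[[0,0,-0.99],[0.08,0.03,0.25],0.3],[[0,0,-1.0],[0.08,0.03,0.26],0.3],[[0,0,-0.99],[0.08,0.04,0.25],0.3]]
[[[0,0,-1.0],[0.08,0.04,0.26],0.3],[[0,0,-0.99],[0.07,0.05,0.25],0.3],[[0,0,-1.0],[0.07,0.06,0.26],0.3]]
end [0.5615 0.0802 0.1598]
[0.68143222 0.01520795 0.32151469] 3.5447530982145605 [-3.11655394e-02  5.74334085e-01  9.29858314e-01 -6.78073618e-04
  1.63356065e+00 -9.30750449e-02]
2784 [[ 0.6888 -0.0348  0.2182]
 [ 0.6967  0.0123  0.2581]
 [ 0.7054  0.0543  0.2602]]
```

The leaf is open on its stops again (bar at x = 0.697). Now I'll fetch block A from the left bay.

Emit:
move_arm([
  [[0, 0, -0.97], [0.07, -0.13, 0.04], 0.3],
  [[0, 0, -0.97], [0.07, -0.13, 0.03], 0.3],
  [[0, 0, -0.97], [0.08, -0.12, 0.04], 0.3],
  [[0, 0, -0.97], [0.09, -0.12, 0.03], 0.3],
  [[0, 0, -0.97], [0.1, -0.11, 0.04], 0.3],
])

```text
time: 40.9
tcp_pos: [0.6469, 0.0294, 0.3092]
tool_rot: [0.551, 0.834, -0.0, 0.001]
ft_force: [1.2, 0.8, -0.4]
opening: 0.0553
grip_force: 0.0
```

Emit:
move_arm([
  [[0, 0, -0.97], [0.11, -0.1, 0.03], 0.3],
  [[0, 0, -0.97], [0.11, -0.09, 0.04], 0.3],
  [[0, 0, -0.96], [0.12, -0.09, 0.03], 0.3],
  [[0, 0, -0.97], [0.13, -0.08, 0.04], 0.3],
  [[0, 0, -0.96], [0.13, -0.07, 0.04], 0.3],
])

```text
time: 41.4
tcp_pos: [0.613, 0.0443, 0.3001]
tool_rot: [0.403, 0.915, -0.0, 0.001]
ft_force: [0.1, -0.4, 0.1]
opening: 0.0554
grip_force: 0.0
```

Emit:
move_arm([
  [[0, 0, -0.97], [0.13, -0.06, 0.03], 0.3],
  [[0, 0, -0.96], [0.14, -0.05, 0.04], 0.3],
  [[0, 0, -0.99], [0.09, 0, 0.25], 0.3],
  [[0, 0, -0.99], [0.09, 0, 0.25], 0.3],
  [[0, 0, -0.99], [0.09, 0.01, 0.26], 0.3],
])

```text
time: 41.9
tcp_pos: [0.5891, 0.0585, 0.2583]
tool_rot: [0.242, 0.97, -0.0, 0.001]
ft_force: [-0.5, 0.5, -0.6]
opening: 0.0555
grip_force: 0.0
```

Emit:
move_arm([
  [[0, 0, -0.99], [0.09, 0.01, 0.25], 0.3],
  [[0, 0, -1.0], [0.09, 0.02, 0.26], 0.3],
  [[0, 0, -0.99], [0.08, 0.03, 0.25], 0.3],
  [[0, 0, -1.0], [0.08, 0.03, 0.26], 0.3],
  [[0, 0, -0.99], [0.08, 0.04, 0.25], 0.3],
])

```text
time: 42.4
tcp_pos: [0.5716, 0.0718, 0.1946]
tool_rot: [0.071, 0.998, -0.0, 0.0]
ft_force: [0.2, -0.5, -0.7]
opening: 0.0557
grip_force: 0.0
```

Emit:
move_arm([
  [[0, 0, -1.0], [0.08, 0.04, 0.26], 0.3],
  [[0, 0, -0.99], [0.07, 0.05, 0.25], 0.3],
  [[0, 0, -1.0], [0.07, 0.06, 0.26], 0.3],
  [[0, 0, 0], [0, 0, 0], 0.3],
  [[0, 0, 0], [0, 0, 0], 0.3],
])

```text
time: 42.9
tcp_pos: [0.5617, 0.08, 0.1569]
tool_rot: [-0.031, 1.0, -0.0, 0.0]
ft_force: [-0.2, 0.2, 0.2]
opening: 0.0558
grip_force: 0.0
```

Run:
```python
from h import *
from look import oak,Pw,hw,P,h
s=readout.read_state();print(s['tcp_pos'],s['opening'])
oak(Pw,hw,'wrist',.05,.07);oak(P,h,'top',.05,.07)
plan([([.5613,.0802,.034],93.7)],.3,step=.032)
```

```text
[0.56213743 0.07995491 0.15722812] 0.0553449800592521
wrist [633.3  74.6] [ 5.  80.2] 4.2 z 0.066
wrist [561.2  80. ] [100.1  38.1] 4.2 z 0.057
wrist [569.5 -66.1] [100.3  39.2] 2.6 z 0.058
top [ 360.8 -278.8] [ 22.6 114.1] 24.6 z 0.057
top [568.4 -64.7] [100.2  38.6] 3.0 z 0.055
[[[0,0.01,-0.01],[0.01,0,0.62],0.3],[[0,0.01,-0.01],[0,0,0.61],0.3],[[-0.01,0,0],[0,0,0.62],0.3],[[0,0.01,-0.01],[0.01,0.01,0.61],0.3]]
end [0.5612 0.0803 0.0342]
```

Emit:
move_arm([
  [[0, 0, 0], [0.01, 0, 0.62], 0.3],
  [[0, 0, 0], [0, 0, 0.61], 0.3],
  [[0, 0, 0], [0.01, 0, 0.62], 0.3],
  [[0, 0, 0], [0, 0, 0.6], 0.3],
  [[0, 0, 0], [0, 0, 0], 0.3],
])

```text
time: 43.5
tcp_pos: [0.5592, 0.0796, 0.0309]
tool_rot: [-0.032, 0.999, -0.001, -0.002]
ft_force: [-0.3, -0.3, 0.7]
opening: 0.0553
grip_force: 0.0
```

Emit:
move_arm([
  [[0, 0, 0], [0, 0, 0], -1],
  [[0, 0, 0], [0, 0, 0], -1],
  [[0, 0, 0], [0, 0, 0], -1],
  [[0, 0, 0], [0, 0, -0.3], -1],
  [[0, 0, 0], [0, 0, -0.6], -1],
])

```text
time: 44.0
tcp_pos: [0.5599, 0.0798, 0.0789]
tool_rot: [-0.032, 0.999, -0.0, -0.001]
ft_force: [0.1, -0.7, 0.1]
opening: 0.0366
grip_force: 60.7
```

Emit:
move_arm([
  [[0, 0, 0], [0, 0, -0.8], -1],
  [[0, 0, 0], [0, 0, -0.8], -1],
  [[0, 0, 0], [0, 0, -0.5], -1],
  [[0, 0, 0], [0, 0, 0], -1],
  [[0, 0, 0], [0, 0, 0], -1],
])

```text
time: 44.5
tcp_pos: [0.5607, 0.08, 0.1847]
tool_rot: [-0.032, 0.999, -0.0, 0.001]
ft_force: [0.5, 0.5, -1.4]
opening: 0.0365
grip_force: 60.8
```

Run:
```python
from h import *
plan([([.604,-.313,.18],95.9)],-1)
```

```text
[[[0,0,-0.06],[-0.04,-0.88,0.01],-1],[[0,0,-0.06],[-0.04,-0.88,0.01],-1],[[0,0,-0.06],[-0.03,-0.88,0.01],-1],[[0,0,-0.06],[-0.03,-0.88,0.01],-1],[[0,0.01,-0.06],[-0.02,-0.88,0.01],-1]]
[[[0,0,-0.06],[-0.02,-0.88,0.01],-1],[[0,0.01,-0.06],[-0.02,-0.87,0.01],-1],[[-0.01,0,-0.07],[-0.01,-0.88,0.02],-1],[[0,0.01,-0.06],[-0.02,-0.87,0.01],-1]]
end [ 0.6042 -0.3128  0.1801]
```

Emit:
move_arm([
  [[0, 0, -0.06], [-0.04, -0.88, 0.01], -1],
  [[0, 0, -0.06], [-0.04, -0.88, 0.01], -1],
  [[0, 0, -0.06], [-0.03, -0.88, 0.01], -1],
  [[0, 0, -0.06], [-0.03, -0.88, 0.01], -1],
  [[0, 0, -0.06], [-0.02, -0.88, 0.01], -1],
])

```text
time: 45.0
tcp_pos: [0.5842, -0.1404, 0.1803]
tool_rot: [-0.043, 0.999, -0.0, -0.001]
ft_force: [1.3, 0.5, -0.7]
opening: 0.0367
grip_force: 60.8
```

Emit:
move_arm([
  [[0, 0, -0.06], [-0.02, -0.88, 0.01], -1],
  [[0, 0, -0.06], [-0.02, -0.87, 0.01], -1],
  [[0, 0, -0.07], [-0.01, -0.88, 0.02], -1],
  [[0, 0, -0.06], [-0.02, -0.87, 0.01], -1],
  [[0, 0, 0], [0, 0, 0], -1],
])

```text
time: 45.5
tcp_pos: [0.603, -0.3173, 0.1768]
tool_rot: [-0.049, 0.999, -0.0, -0.001]
ft_force: [-0.6, 0.6, -1.3]
opening: 0.0367
grip_force: 60.9
```

Emit:
move_arm([
  [[0, 0, 0], [0, 0, 0], -1],
  [[0, 0, 0], [0, 0, 0], -1],
])

```text
time: 45.7
tcp_pos: [0.6042, -0.3117, 0.1784]
tool_rot: [-0.052, 0.999, 0.0, -0.0]
ft_force: [0.3, 0.8, -0.8]
opening: 0.0367
grip_force: 60.9
```

Run:
```python
from h import *
s=readout.read_state();print(s['tcp_pos'],s['joint_pos'][5])
a=capture('wrist');b=capture('top')
im=np.hstack([cv2.resize(a['frame'],(400,300)),cv2.resize(b['frame'][130:280,380:580],(400,300),interpolation=cv2.INTER_CUBIC)]);cv2.imwrite('pics/b1.png',im[:,:,::-1])
plan([([.604,-.313,.032],95.9)],-1,step=.04)
```

```text
[ 0.6041796  -0.3117306   0.17836043] -2.2044945653130186
[[[0,0,0],[0,-0.01,0.73],-1],[[0,0,0.01],[0,-0.01,0.74],-1],[[0,0,0],[0.01,0,0.73],-1],[[-0.01,0,0.01],[0,-0.01,0.74],-1]]
end [ 0.6042 -0.3132  0.032 ]
```

View pics/b1.png

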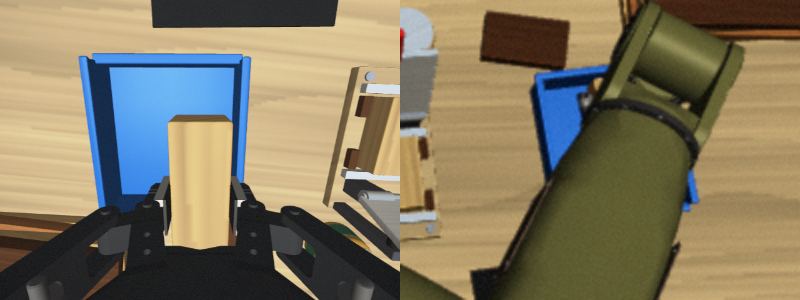

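The block hangs over the bin, close to its right wall at (240,140). I'll shift 10 mm inward and lower.

Emit:
move_arm([
  [[0, 0, 0], [0, -0.2, 0.4], -1],
  [[0, 0, 0], [0, 0, 0.8], -1],
  [[0, 0, 0], [0, 0, 0.8], -1],
  [[0, 0, 0], [0, 0, 0.8], -1],
  [[0, 0, 0], [0, 0, 0.1], -1],
])

```text
time: 46.3
tcp_pos: [0.6027, -0.3213, 0.0273]
tool_rot: [-0.052, 0.999, 0.002, -0.004]
ft_force: [-0.6, -0.1, -1.2]
opening: 0.0368
grip_force: 60.7
```

Emit:
move_arm([
  [[0, 0, 0], [0, 0, 0], -1],
  [[0, 0, 0], [0, 0, 0], -1],
])

```text
time: 46.5
tcp_pos: [0.6064, -0.3234, 0.0363]
tool_rot: [-0.052, 0.999, -0.001, 0.002]
ft_force: [0.6, 0.3, -0.1]
opening: 0.037
grip_force: 60.7
```

Emit:
move_arm([
  [[0, 0, 0], [0, 0, 0.14], -1],
  [[0, 0, 0], [0, 0, 0.14], -1],
  [[0, 0, 0], [0, 0, 0], -1],
  [[0, 0, 0], [0, 0, 0], 0.15],
  [[0, 0, 0], [0, 0, 0], 0.15],
])

```text
time: 47.0
tcp_pos: [0.6055, -0.3228, 0.0201]
tool_rot: [-0.051, 0.999, -0.0, 0.0]
ft_force: [-0.5, -0.4, -0.1]
opening: 0.0492
grip_force: 0.0
```

Emit:
move_arm([
  [[0, 0, 0], [0, 0, -0.4], 0.15],
  [[0, 0, 0], [0, 0, -0.8], 0.15],
  [[0, 0, 0], [0, 0, -0.9], 0.15],
  [[0, 0, 0], [0, 0, -0.9], 0.15],
  [[0, 0, 0], [0, 0, 0], 0.3],
])

```text
time: 47.5
tcp_pos: [0.6073, -0.3238, 0.1777]
tool_rot: [-0.051, 0.999, -0.004, 0.005]
ft_force: [0.6, -0.9, 0.2]
opening: 0.0556
grip_force: 0.0
```

Emit:
move_arm([
  [[0, 0, 0], [0, 0, 0], 0.3],
  [[0, 0, 0], [0, 0, 0], 0.3],
])

```text
time: 47.7
tcp_pos: [0.6049, -0.3224, 0.1685]
tool_rot: [-0.051, 0.999, 0.0, -0.001]
ft_force: [0.6, 0.2, -0.6]
opening: 0.0558
grip_force: 0.0
```

Run:
```python
from h import *
from look import oak,Pw,hw
s=readout.read_state();print(s['tcp_pos'])
oak(Pw,hw,'inbin',.03,.055)
plan([([.5692,-.0653,.16],93.0)],.3)
```

```text
[ 0.60493736 -0.32244738  0.16831062]
inbin [608.9 -93.8] [28.  12.5] 1.9 z 0.031
inbin [ 605.4 -324.5] [99.8 37.4] 5.8 z 0.043
inbin [574.1 -85.2] [104.9  12.9] 9.1 z 0.042
inbin [535.1 -97.9] [28.  12.2] 3.0 z 0.031
[[[0,0,0.12],[0.03,0.86,0.03],0.3],[[0,0,0.12],[0.04,0.87,0.03],0.3],[[0,-0.01,0.12],[0.04,0.86,0.03],0.3],[[0,0,0.12],[0.05,0.87,0.03],0.3],[[0,-0.01,0.12],[0.06,0.86,0.02],0.3]]
[[[0.01,0,0.12],[0.07,0.86,0.03],0.3]]
end [ 0.5692 -0.0655  0.16  ]
```

Block A is in the bin. Now block B.

Emit:
move_arm([
  [[0, 0, 0.12], [0.03, 0.86, 0.03], 0.3],
  [[0, 0, 0.12], [0.04, 0.87, 0.03], 0.3],
  [[0, 0, 0.12], [0.04, 0.86, 0.03], 0.3],
  [[0, 0, 0.12], [0.05, 0.87, 0.03], 0.3],
  [[0, 0, 0.12], [0.06, 0.86, 0.02], 0.3],
])

```text
time: 48.3
tcp_pos: [0.575, -0.1067, 0.1618]
tool_rot: [-0.03, 1.0, -0.0, -0.0]
ft_force: [1.1, 0.5, 1.1]
opening: 0.0552
grip_force: 0.0
```

Emit:
move_arm([
  [[0, 0, 0.12], [0.07, 0.86, 0.03], 0.3],
  [[0, 0, 0], [0, 0, 0], 0.3],
  [[0, 0, 0], [0, 0, 0], 0.3],
  [[0, 0, 0], [0, 0, 0], 0.3],
])

```text
time: 48.7
tcp_pos: [0.5697, -0.0665, 0.1609]
tool_rot: [-0.026, 1.0, -0.0, -0.0]
ft_force: [-0.3, -0.2, -0.6]
opening: 0.0557
grip_force: 0.0
```

Run:
```python
from h import *
from look import oak,Pw,hw
s=readout.read_state();print(s['tcp_pos'])
oak(Pw,hw,'w',.05,.065)
plan([([.5692,-.0653,.034],93.0)],.3,step=.032)
```

```text
[ 0.56973728 -0.06684425  0.16103037]
w [569.4 -66.6] [99.9 38.2] 3.4 z 0.057
[[[0,0,0],[0,0.01,0.64],0.3],[[0,0,-0.01],[0,0.01,0.63],0.3],[[-0.01,0,0],[0,0.01,0.64],0.3],[[0,0,-0.01],[0.01,0,0.63],0.3]]
end [ 0.5692 -0.0655  0.034 ]
```

Emit:
move_arm([
  [[0, 0, 0], [0, 0.01, 0.64], 0.3],
  [[0, 0, 0], [0, 0.01, 0.63], 0.3],
  [[0, 0, 0], [0, 0, 0.63], 0.3],
  [[0, 0, 0], [0, 0, 0.6], 0.3],
  [[0, 0, 0], [0, 0, 0], 0.3],
])

```text
time: 49.3
tcp_pos: [0.5676, -0.0654, 0.0326]
tool_rot: [-0.026, 1.0, 0.0, -0.003]
ft_force: [-0.4, 0.4, 0.9]
opening: 0.0557
grip_force: 0.0
```

Emit:
move_arm([
  [[0, 0, 0], [0, 0, 0], -1],
  [[0, 0, 0], [0, 0, 0], -1],
  [[0, 0, 0], [0, 0, 0], -1],
  [[0, 0, 0], [0, 0, -0.3], -1],
  [[0, 0, 0], [0, 0, -0.6], -1],
])

```text
time: 49.8
tcp_pos: [0.5688, -0.0647, 0.0816]
tool_rot: [-0.026, 1.0, -0.0, -0.001]
ft_force: [-0.0, -0.2, -1.1]
opening: 0.0365
grip_force: 60.7
```

Emit:
move_arm([
  [[0, 0, 0], [0, 0, -0.8], -1],
  [[0, 0, 0], [0, 0, -0.8], -1],
  [[0, 0, 0], [0, 0, -0.5], -1],
  [[0, 0, 0], [0, 0, 0], -1],
  [[0, 0, 0], [0, 0, 0], -1],
])

```text
time: 50.3
tcp_pos: [0.5696, -0.0647, 0.1874]
tool_rot: [-0.026, 1.0, -0.001, 0.001]
ft_force: [-1.0, 0.5, -1.7]
opening: 0.0363
grip_force: 60.8
```

Run:
```python
from h import *
plan([([.611,-.391,.18],95.9)],-1)
```

```text
[[[0,0,-0.09],[-0.06,-0.82,0.02],-1],[[0,0,-0.09],[-0.06,-0.82,0.02],-1],[[0,0,-0.09],[-0.05,-0.82,0.02],-1],[[0,0.01,-0.09],[-0.04,-0.82,0.02],-1],[[0,0,-0.09],[-0.04,-0.82,0.02],-1]]
[[[-0.01,0.01,-0.09],[-0.03,-0.82,0.02],-1],[[0,0,-0.09],[-0.03,-0.82,0.02],-1],[[-0.01,0.01,-0.09],[-0.03,-0.83,0.02],-1]]
end [ 0.6111 -0.391   0.1798]
```

Emit:
move_arm([
  [[0, 0, -0.09], [-0.06, -0.82, 0.02], -1],
  [[0, 0, -0.09], [-0.06, -0.82, 0.02], -1],
  [[0, 0, -0.09], [-0.05, -0.82, 0.02], -1],
  [[0, 0, -0.09], [-0.04, -0.82, 0.02], -1],
  [[0, 0, -0.09], [-0.04, -0.82, 0.02], -1],
])

```text
time: 50.8
tcp_pos: [0.595, -0.2699, 0.1803]
tool_rot: [-0.042, 0.999, 0.0, -0.001]
ft_force: [-0.2, -0.5, -0.6]
opening: 0.0368
grip_force: 60.8
```

Emit:
move_arm([
  [[0, 0, -0.09], [-0.03, -0.82, 0.02], -1],
  [[0, 0, -0.09], [-0.03, -0.82, 0.02], -1],
  [[0, 0, -0.09], [-0.03, -0.83, 0.02], -1],
  [[0, 0, 0], [0, 0, 0], -1],
  [[0, 0, 0], [0, 0, 0], -1],
])

```text
time: 51.3
tcp_pos: [0.6104, -0.3914, 0.1766]
tool_rot: [-0.051, 0.999, 0.001, -0.001]
ft_force: [-0.7, 0.3, -1.2]
opening: 0.0368
grip_force: 60.8
```

Run:
```python
from h import *
s=readout.read_state();print(s['tcp_pos'])
c=capture('wrist');P=points(c);h=cv2.cvtColor(c['frame'],cv2.COLOR_RGB2HSV)
b=(h[...,0]>95)&(h[...,0]<125)&(h[...,1]>120)&(P[...,2]>.058)&(P[...,2]<.072)
q=P[b];R_=np.radians(5.9);e=np.array([-np.sin(R_),np.cos(R_)]);t=(q[:,:2]-s['tcp_pos'][:2])@e;print('wall tops along y rel tcp',np.percentile(t,[1,10,50,90,99]))
plan([([.611,-.391,.04],95.9)],-1,step=.04)
```

```text
[ 0.61043968 -0.39142204  0.17662634]
wall tops along y rel tcp [-0.05444899 -0.05212798  0.12572143  0.13247939  0.13468984]
[[[0,0,0],[0,0,0.69],-1],[[0,0,0],[0,0,0.69],-1],[[0.01,-0.01,0],[0,-0.01,0.68],-1],[[0,0,0],[-0.01,0,0.69],-1]]
end [ 0.6112 -0.3909  0.0398]
```

Clearance is about 9 mm on each side, so I'll lower and release.

Emit:
move_arm([
  [[0, 0, 0], [0, 0, 0.69], -1],
  [[0, 0, 0], [0, 0, 0.69], -1],
  [[0, 0, 0], [0, 0, 0.68], -1],
  [[0, 0, 0], [0, 0, 0.65], -1],
  [[0, 0, 0], [0, 0, 0], -1],
])

```text
time: 51.85
tcp_pos: [0.6095, -0.3884, 0.0381]
tool_rot: [-0.052, 0.999, 0.002, -0.003]
ft_force: [0.2, 0.1, -1.6]
opening: 0.0364
grip_force: 60.8
```

Emit:
move_arm([
  [[0, 0, 0], [0, 0, 0], -1],
  [[0, 0, 0], [0, 0, 0.1], -1],
  [[0, 0, 0], [0, 0, 0.1], -1],
  [[0, 0, 0], [0, 0, 0.1], -1],
  [[0, 0, 0], [0, 0, 0], -1],
])

```text
time: 52.35
tcp_pos: [0.611, -0.391, 0.0276]
tool_rot: [-0.051, 0.999, -0.0, -0.0]
ft_force: [-0.7, 0.5, -1.9]
opening: 0.0366
grip_force: 60.8
```

Emit:
move_arm([
  [[0, 0, 0], [0, 0, 0.1], -1],
  [[0, 0, 0], [0, 0, 0], -1],
  [[0, 0, 0], [0, 0, 0], 0.15],
  [[0, 0, 0], [0, 0, 0], 0.15],
  [[0, 0, 0], [0, 0, -0.4], 0.15],
])

```text
time: 52.85
tcp_pos: [0.61, -0.3903, 0.0402]
tool_rot: [-0.051, 0.999, 0.001, -0.002]
ft_force: [-1.1, -0.6, 0.1]
opening: 0.0487
grip_force: 0.0
```

Emit:
move_arm([
  [[0, 0, 0], [0, 0, -0.8], 0.15],
  [[0, 0, 0], [0, 0, -0.9], 0.15],
  [[0, 0, 0], [0, 0, -0.9], 0.15],
  [[0, 0, 0], [-0.4, 0.3, -0.5], 0.15],
  [[0, 0, 0], [0, 0, 0], 0.15],
])

```text
time: 53.35
tcp_pos: [0.6319, -0.3729, 0.2032]
tool_rot: [-0.052, 0.999, -0.002, 0.003]
ft_force: [-0.1, -0.7, 0.7]
opening: 0.0491
grip_force: 0.0
```

Emit:
move_arm([
  [[0, 0, 0], [0.4, 0.7, -0.3], 0.15],
  [[0, 0, 0], [0.7, 0.7, 0], 0.15],
  [[0, 0, 0], [0.7, 0.7, 0], 0.15],
  [[0, 0, 0], [0.7, 0.7, 0], 0.15],
  [[0, 0, 0], [0, 0.5, 0], 0.15],
])

```text
time: 53.85
tcp_pos: [0.4847, -0.2216, 0.2118]
tool_rot: [-0.051, 0.999, 0.0, -0.001]
ft_force: [0.9, 0.5, 0.1]
opening: 0.0489
grip_force: 0.0
```

Emit:
move_arm([
  [[0, 0, 0], [0, 0.8, 0], 0.15],
  [[0, 0, 0], [0, 0.8, 0], 0.15],
  [[0, 0, 0], [0, 0.8, 0], 0.15],
  [[0, 0, 0], [0, 0.6, 0], 0.15],
  [[0, 0, 0], [0, 0, 0], 0.15],
])

```text
time: 54.35
tcp_pos: [0.4724, -0.0713, 0.2122]
tool_rot: [-0.053, 0.999, -0.0, -0.0]
ft_force: [-0.5, -0.3, -0.3]
opening: 0.0493
grip_force: 0.0
```

Run:
```python
from h import *
print(readout.read_state()['tcp_pos'])
c=capture('top');cv2.imwrite('pics/end.png',c['frame'][:,:,::-1])
```

```text
[ 0.47236192 -0.07132101  0.21215143]
```

View pics/end.png

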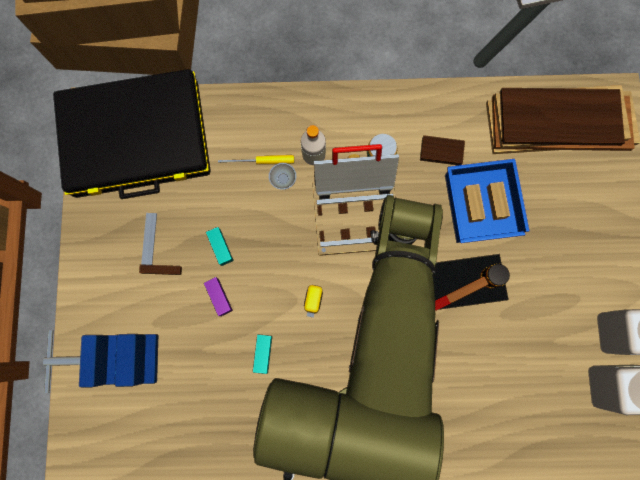

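Both oak blocks lie in the bin at (476,202) and (499,200). The leaf is open at (357,170), the mallet is on its mat at (490,278), and nothing else has moved. I'll hand the job in.

```bash
python3 -c "
from bench import job
print(job.job_done())"
```

```text
the job is handed in; nothing more can be done
None
```

I handed the job in after about 54 s: both oak blocks (only two were there) were punched and are in the blue bin, the leaf is open on its stops, the mallet is back on its mat, and nothing else on the bench looks moved; I judged the striking head right down by force (about 25 N on it, 9 N needed) and did not inspect the marks.

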